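# Clear the stitching clamp and scribe along the straightedge

## Task

The wooden stitching clamp was left lying across the marking frame: draw it out from under the light bar and lay it flat on the green cutting mat. Then take the spring-nib scriber from its orange pot and draw it slowly along the straightedge from the red mark to the blue mark, with light steady pressure on the panel all the way so that its spring nib is partly pushed in but never hard down. Put the scriber back in its pot, and leave the frame, the light bar and everything else on the desk undisturbed.

Things in the scene. Friction and masses are not known exactly. Their poses are not given: they have to be found in the camera images.
- frame: the fixed marking frame. Origin: centre of its underside, on the table; x points to about the robot's left, y back towards the robot, z up. Its open side (-x) faces right. Wooden base 200 (x) by 300 (y) by 6 mm. Wooden front strip along y at x -70 to -50 mm, steel straightedge along y at x +40 to +65 mm, both 240 mm long, tops 34 mm above the table
- panel_mid (a point): nominal middle of the plywood panel's top, 22 mm above the table, between strip and straightedge; the panel is 220 mm long along frame y. Fixed to the frame, so it does not show the true panel: that lies 16 to 28 mm above the table at its middle and slopes along y by up to 0.04 rad either way. Feel for it
- light_bar (a point): middle of the underside of the white LED light bar over the line, frame (20, 0, 163) mm: the bar is 50 mm wide (frame x -5 to +45), 296 mm long (y), its top 185 mm above the table, on 14 mm round posts at frame x +70, y +-138 mm
- line_red (a point): start of the line, at a red mark on the panel: 6 mm in front of the straightedge's near edge, frame x +34, y +70 mm, given at the panel's nominal height (22 mm above the table)
- line_blue (a point): end of the line, at a blue mark on the panel: frame x +34, y -70 mm, given at the panel's nominal height
- clamp: loose wooden stitching clamp, a bar 180 mm long (its x), 44 mm wide (y), 34 mm tall, 0.2 to 0.45 kg; origin at the centre of its underside. A black knob 22 mm across sticks out 22 mm from its +y side at x +50 mm, a small bolt head 4 mm from the -y side there. It lies across the front strip and the straightedge, its +x end under the light bar
- mat: green cutting mat fixed to the desk, 300 (x) by 190 (y) by 3 mm, origin at the centre of its underside; a pink spool and a flat green block take up its +x part (beyond x +55 mm)
- pot: fixed pot for the scriber on a wooden foot 120 by 90 by 10 mm, origin at the centre of the foot's underside. An orange square tube, 34 mm wide inside, 80 mm deep, 5 mm walls, leans 35 degrees: its mouth points up and towards pot -x
- pot_floor (a point): centre of the inner floor of the leaning orange tube
- pot_mouth (a point): centre of the mouth of the orange tube; floor to mouth is the tube's axis, 80 mm
- scriber: loose scriber, a round rod 22 mm in diameter, 165 mm long over all, brass near the nib, then dark wood, red butt; 0.12 kg. Origin at the nib's point when fully out; z runs along the rod to the butt (handle from z 30 to 165 mm). It stands in the pot, nib down, leaning 35 degrees towards pot -x, about 80 mm of it out of the tube
- nib_tip (a point): the point of the steel nib (6 mm diameter). The nib is pushed in along the scriber's z against a spring: it starts to move at 1 N, takes 0.6 N more per mm, and stops hard at 8 mm (5.8 N)
- spool_pink: a thread spool, 36 mm diameter, 50 mm tall, upright; origin at the centre of its underside; a bystander, on the mat
- spool_green: a thread spool, 36 mm diameter, 50 mm tall, upright; origin at the centre of its underside; a bystander
- glue_jar: closed jar, 54 mm diameter, 70 mm tall, beside the pot; origin at the centre of its underside; a bystander
- wax_tin: brass tin, 64 mm diameter, 30 mm tall, behind the frame; origin at the centre of its underside; a bystander
- mallet: hammer 200 mm long lying behind the frame; a bystander
- tag_stack: flat green block, 30 (x) by 100 (y) by 18 mm, lying across the +x part of the mat; origin at the centre of its underside; a bystander
Not all that is in view belongs to the job. What is shaped like the scriber but pink or turquoise is not meant.

How it is judged:
On the way, in this order (a step that is already met when the one before it is completed fails the run):
1. the wooden clamp lies flat on the cutting mat, let go (x of clamp in the frame of mat between -0.13 and 0.13 m and y of clamp in the frame of mat between -0.085 and 0.085 m and z of clamp in the frame of mat below 0.012 m and angle between clamp's own z axis and vertical below 0.12 rad and linear speed of clamp below 0.02 m/s and contact force between clamp and the arm below 0.1 N and contact force between clamp and the fingers below 0.1 N), for 0.2 s.
2. the nib presses on the panel (0.6 to 9 N) within 10 mm of the line, at the red mark (x of nib_tip in the frame of frame between 0.024 and 0.044 m and y of nib_tip in the frame of frame between 0.06 and 0.08 m and z of nib_tip in the frame of frame below 0.0325 m and contact force between scriber and frame between 0.6 and 9 N), for 0.08 s.
3. the nib presses on the panel (0.6 to 9 N) within 10 mm of the line, a fifth of the way (x of nib_tip in the frame of frame between 0.024 and 0.044 m and y of nib_tip in the frame of frame between 0.035 and 0.049 m and z of nib_tip in the frame of frame below 0.0325 m and contact force between scriber and frame between 0.6 and 9 N), for 0.08 s.
4. the nib presses on the panel (0.6 to 9 N) within 10 mm of the line, two fifths of the way (x of nib_tip in the frame of frame between 0.024 and 0.044 m and y of nib_tip in the frame of frame between 0.007 and 0.021 m and z of nib_tip in the frame of frame below 0.0325 m and contact force between scriber and frame between 0.6 and 9 N), for 0.08 s.
5. the nib presses on the panel (0.6 to 9 N) within 10 mm of the line, three fifths of the way (x of nib_tip in the frame of frame between 0.024 and 0.044 m and y of nib_tip in the frame of frame between -0.021 and -0.007 m and z of nib_tip in the frame of frame below 0.0325 m and contact force between scriber and frame between 0.6 and 9 N), for 0.08 s.
6. the nib presses on the panel (0.6 to 9 N) within 10 mm of the line, four fifths of the way (x of nib_tip in the frame of frame between 0.024 and 0.044 m and y of nib_tip in the frame of frame between -0.049 and -0.035 m and z of nib_tip in the frame of frame below 0.0325 m and contact force between scriber and frame between 0.6 and 9 N), for 0.08 s.
7. the nib presses on the panel (0.6 to 9 N) within 10 mm of the line, at the blue mark (x of nib_tip in the frame of frame between 0.024 and 0.044 m and y of nib_tip in the frame of frame between -0.08 and -0.06 m and z of nib_tip in the frame of frame below 0.0325 m and contact force between scriber and frame between 0.6 and 9 N), for 0.08 s.
At the end, for the whole second after the job is handed in: the clamp lies flat and at rest on the cutting mat (its middle over the mat, within 130 mm of the mat's middle along it and 85 mm across), and the scriber is back in its pot, nib down, at rest, its point within 30 mm of the centre of the pot's floor and leaning 20 to 50 degrees (x of clamp in the frame of mat between -0.13 and 0.13 m and y of clamp in the frame of mat between -0.085 and 0.085 m and z of clamp in the frame of mat below 0.012 m and angle between clamp's own z axis and vertical below 0.12 rad and linear speed of each of clamp, scriber below 0.02 m/s and distance between nib_tip and pot_floor below 0.03 m and angle between scriber's own z axis and vertical between 0.35 and 0.87 rad); the robot touches nothing.
It fails at once if the scriber pressed hard: more than 12 N on the frame or panel (contact force between scriber and frame above 12 N).
It fails at once if the scriber dragged faster than 0.12 m/s while pressed on the frame or panel (more than 1.5 N) (contact force between scriber and frame above 1.5 N and linear speed of scriber above 0.12 m/s).
It fails at once if the arm or gripper knocked against the frame or light bar (more than 8 N) (contact force between any of the arm, the fingers and frame above 8 N).
It fails at once if the clamp banged against the frame or light bar (more than 60 N) (contact force between clamp and frame above 60 N).
It fails at once if a bystander moved more than 30 mm (distance of any of spool_pink, spool_green, glue_jar, wax_tin, mallet, tag_stack from where it was at the start of the episode above 0.03 m).
It also fails if it takes over 72 s, if anything falls off the work surface, if the arm or the gripper's body presses on something with over 40 N, if the wrist force passes 120 N, or if a joint passes its speed limit or range.

## Robot

A 7-joint arm with a two-finger parallel gripper is mounted at the origin on the work surface. World frame = base frame: x ahead of the robot, y to its left, z up, the work surface at z = 0. Lengths are in m, angles in rad, forces in N, time in s.
With the tool pointing down it reaches from about 0.425 to 0.925 m from the base axis. Payload 6.8 kg.
Tool frame: the origin (TCP) lies midway between the tips of the shut fingers; the grasp point (between the pads) lies 19 mm behind it; z points along the fingers, y is the direction in which the jaws open and shut (so a half turn about z gives the same grasp; the last joint's range is limited). The gripper opens to 85 mm and grips with 20 to 120 N. Pads are 22 mm wide; open, the fingers measure 114 mm over their backs; the gripper's body (76 mm by 85 mm) begins 54 mm behind the grasp point. The pads swing forward as they close: fully open they stand 13 mm farther back than shut.
Start: joints at [-1.333, 0.477, 0.022, 1.555, -0.011, 1.109, -0.083], TCP at [0.229, 0.635, 0.207] pointing down, gripper open.
Joint ranges: [-2.96, 2.96], [-0.34, 2.1], [-1.41, 1.46], [0.24, 2.44], [-1.37, 4.51], [0.17, 1.92], [-2.96, 2.96]. Speed limits (rad/s): [2.39, 2.39, 3.14, 3.14, 3.14, 3.14, 3.14].

## Interface

Orientations are given as a unit quaternion [w, x, y, z].
In Python, from station import manip gives the robot as it stands. The module is installed in compiled form; this text tells all that it offers.
- The arm moves only by the tool arm_command, never from a script. Its argument "commands" is a list of rows, each a list of 3 entries, a list of its own where there are three numbers: the turn, a rotation vector about the world's x, y, z in rad, then the shift along the world's x, y, z in cm, then the opening in per cent of the stroke, from 0 (shut) to 100 (fully open). In form: [[[ax, ay, az], [dx, dy, dz], grip], ...]. A call has 1 to 5 rows; each row shifts and turns the commanded pose from where the row before left it; what a row does not reach is not made up. A row lasts 1/8 s, in which the tool goes at most 62.5 mm and 10.7 degrees, less where a joint would pass 70% of its speed; a pose out of reach is approached as far as the arm can. A call with a gripper value outside its range is refused whole. The fingers move at their own pace and stop on an object; "squeeze" is the grip in N (left out, the last holds). Time passes only in rows, so rows that do not move let the fingers close. It gives the time, the measured TCP pose, the force and the opening at its end, in the units of the state.
- manip.get_state(): the state, without advancing time (a new reading comes with each control period).
- manip.grab_frame(name): name is "scene" or "side" or "wrist"; returns (picture, depth): 384x512x3 uint8, blue, green, red; 384x512 float32, m along the optical axis (not along the pixel's ray), 0 where there is no reading.
- manip.get_calibration(name): a dict with "mtx" (3x3 intrinsics, pixels), "dist_coeffs" ([k1, k2, p1, p2, k3] as OpenCV has them; the pictures are not rectified), "view" (4x4, takes a point from world to camera coordinates). Camera axes: x right, y down, z forward; pixel columns grow to the right and rows downward; lengths in m; the calibration is good to about 2 mm. A picture is of the moment at which its call begins: read the wrist's pose just before it. get_calibration takes no time and is no camera call; for the wrist camera it gives the pose at the moment of the call.
- manip.hand_in(): hands the job in, once; it reports no verdict.
The state is a dict: "t": time; "q": joint angles; "joint_velocities": joint speeds; "joint_torque": joint torques, N m; "position": TCP position; "eef_rot": TCP orientation; "ft_force": force on the tool from outside, world axes, zero at the start; "moment": the same for the moment, N m; "gripper_width": finger opening in m.
Only numpy, scipy, OpenCV 4.12 (cv2) and the standard library are available. Lean on these libraries where they do the work, as an engineer would, in place of code of your own. Each camera call takes 0.05 s, during which the arm holds its last target.

## Working session

There is one attempt and no reset: what is moved stays moved. The work goes in short steps, Python scripts to look and compute and a tool call to move; the robot and the scene stay as the last step left them, time stands still between calls to the robot, and variables do not carry over. Pictures are saved under pics/ and viewed, and the job is handed in when it is done.

Besides the shell and the picture viewer there is one more tool, called by a JSON object that holds its "name" and its "arguments", one argument or row to a line. arm_command: Moves the arm, as the interface text tells. Its arguments: {"type":"object","properties":{"commands":{"type":"array"},"squeeze":{"type":"number"}},"required":["commands"]}

```bash
mkdir -p pics; cat > h.py <<'E'
import numpy as np, cv2
from station import manip
def grab(n):
    c=manip.get_calibration(n); p,d=manip.grab_frame(n)
    np.savez(f'{n}.npz',p=p,d=d,m=c['mtx'],k=c['dist_coeffs'],v=c['view']); return p,d
class V:
    def __init__(s,n):
        z=np.load(f'{n}.npz'); s.p,s.d,s.m,s.k,s.v=z['p'],z['d'],z['m'],z['k'],z['v']
    def ray(s,u,v):
        x=cv2.undistortPoints(np.array([[[u,v]]],float),s.m,s.k)[0,0]
        R=s.v[:3,:3];t=s.v[:3,3]
        return -R.T@t, R.T@np.array([x[0],x[1],1.])
    def at(s,u,v,r=1):
        a=s.d[int(v)-r:int(v)+r+1,int(u)-r:int(u)+r+1];a=a[a>0]
        o,d=s.ray(u,v); return o+d*np.median(a) if len(a) else None
    def onz(s,u,v,z):
        o,d=s.ray(u,v); return o+d*(z-o[2])/d[2]
    def proj(s,P):
        P=np.atleast_2d(P).astype(float)
        r,_=cv2.Rodrigues(s.v[:3,:3]); return cv2.projectPoints(P,r,s.v[:3,3],s.m,s.k)[0][:,0]
    def crop(s,n,x0,y0,x1,y1,f):
        cv2.imwrite(f'pics/{n}.png',cv2.resize(s.p[y0:y1,x0:x1],None,fx=f,fy=f,interpolation=cv2.INTER_CUBIC))
def tri(l):
    A=np.zeros((3,3));b=np.zeros(3)
    for o,d in l:
        d=d/np.linalg.norm(d);M=np.eye(3)-np.outer(d,d);A+=M;b+=M@o
    return np.linalg.solve(A,b)
E
python3 - <<'E'
from h import *
for n in ['scene','side','wrist']:
    p,d=grab(n); cv2.imwrite(f'pics/{n}0.png',cv2.resize(p,None,fx=1.5,fy=1.5))
s=manip.get_state()
np.set_printoptions(precision=4,suppress=True)
print({k:np.array(v) for k,v in s.items()})
E
```

```text
{'t': array(0.15), 'q': array([-1.3331,  0.4776,  0.0223,  1.5562, -0.0115,  1.1093, -0.0831]), 'joint_velocities': array([-0.0018, -0.0013,  0.0001, -0.0033,  0.0011,  0.001 ,  0.0007]), 'joint_torque': array([  0.003 , -59.6922,   1.6104, -28.149 ,   0.0127,   0.0065,
         0.    ]), 'position': array([0.2287, 0.6346, 0.2065]), 'eef_rot': array([-0.0001,  0.1721,  0.9851, -0.0007]), 'ft_force': array([ 0.6341,  0.1215, -0.5942]), 'moment': array([ 0.0361, -0.0237,  0.0057]), 'gripper_width': array(0.0855)}
```

View pictures.

View pics/scene0.png

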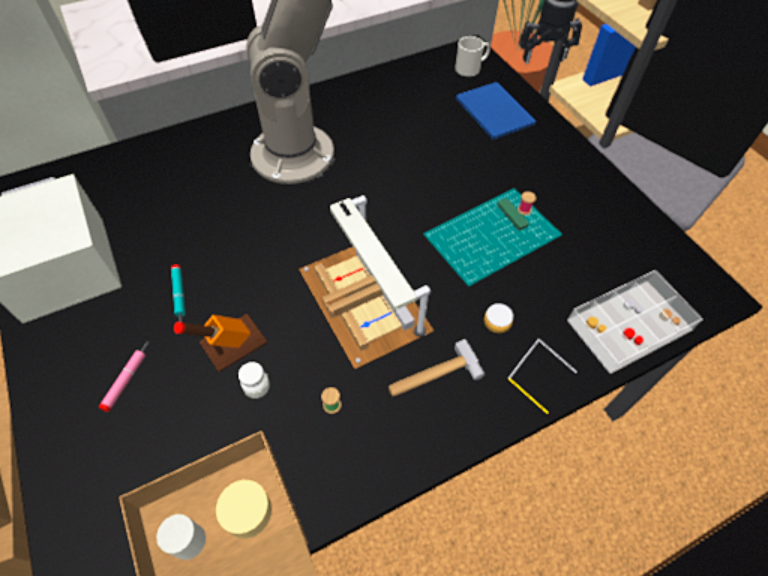

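View pics/side0.png

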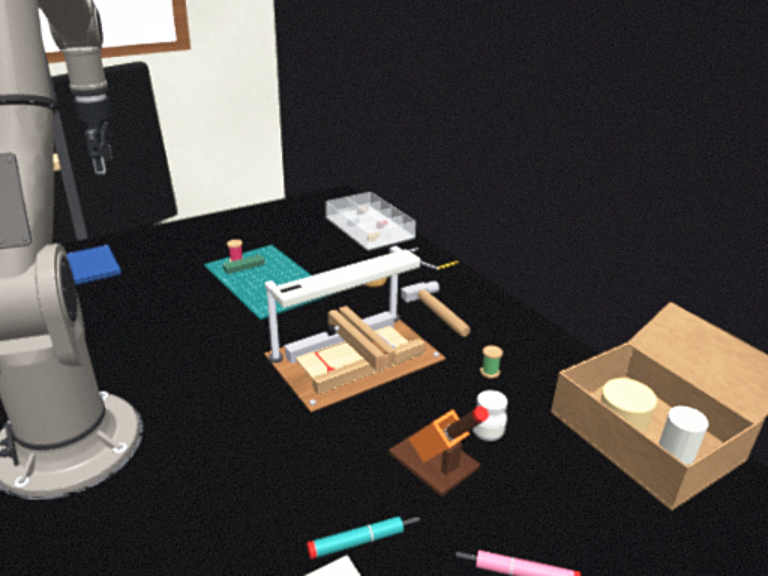

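View pics/wrist0.png

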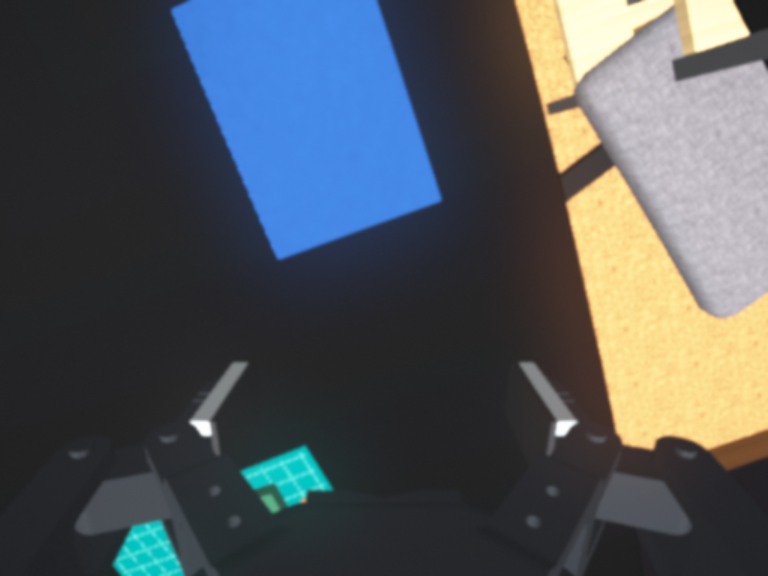

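```bash
python3 - <<'E'
from h import *
s=V('scene'); s.crop('sceneA',190,120,310,260,5); s.crop('sceneP',100,165,190,275,5)
d=V('side'); d.crop('sideA',170,150,310,275,5); d.crop('sideP',250,240,350,340,5)
s.crop('sceneM',275,115,385,200,6)
E
```

```text
(no output)
```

View pics/sceneA.png

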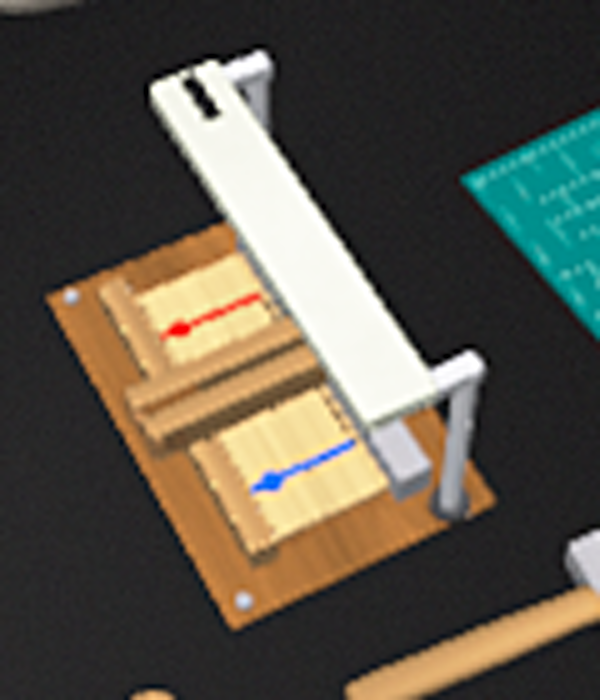

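View pics/sideA.png

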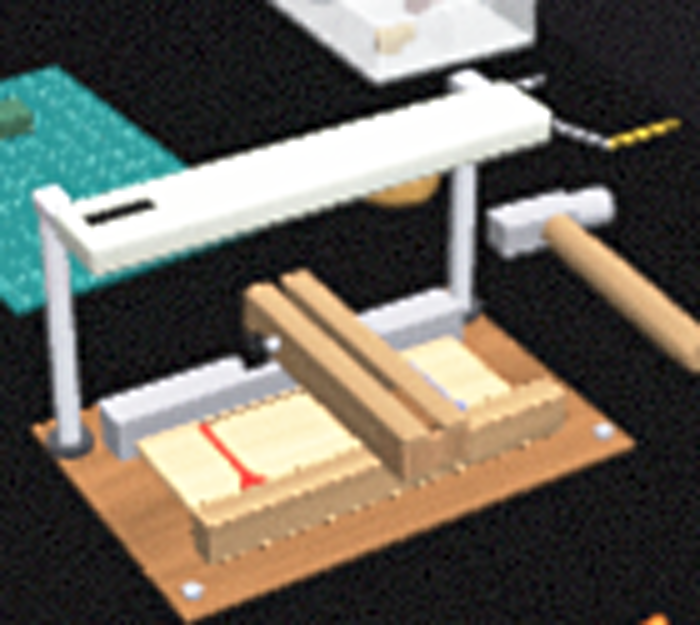

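View pics/sceneP.png

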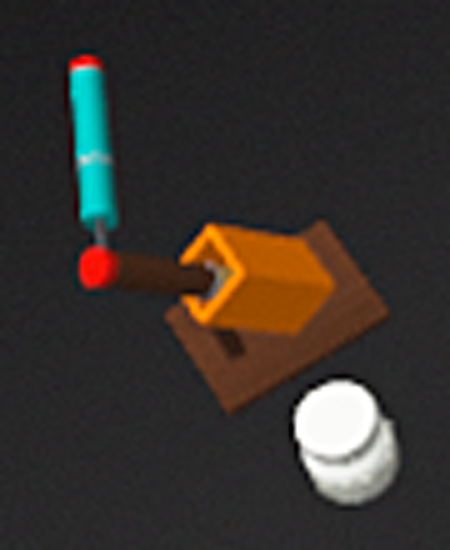

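View pics/sideP.png

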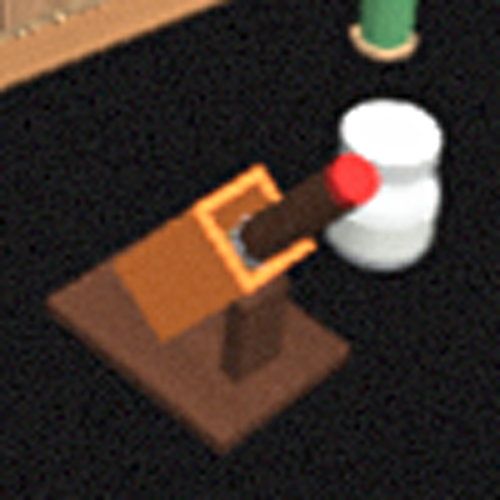

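View pics/sceneM.png

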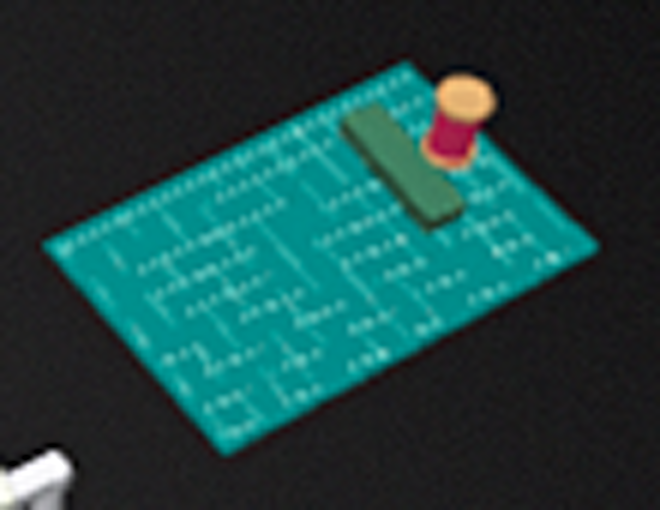

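```bash
cat > fit.py <<'E'
from h import *
from scipy.optimize import least_squares
np.set_printoptions(precision=4,suppress=True)
s=V('scene');d=V('side')
def px(c,x0,y0,f): return [(c[0]+.5)/f-.5+x0,(c[1]+.5)/f-.5+y0]
A=lambda c:('s',px(c,190,120,5)); B=lambda c:('d',px(c,170,150,5))
P=lambda c:('s',px(c,100,165,5)); Q=lambda c:('d',px(c,250,240,5)); M=lambda c:('s',px(c,275,115,6))
def T(p,X):
    c,n=np.cos(p[2]),np.sin(p[2]); X=np.atleast_2d(X)
    return np.c_[p[0]+c*X[:,0]-n*X[:,1],p[1]+n*X[:,0]+c*X[:,1],X[:,2]+(p[3] if len(p)>3 else 0)]
def fit(obs,p0):
    f=lambda p:np.concatenate([(s if o[0]=='s' else d).proj(T(p,X))[0]-o[1] for X,o in obs])
    r=least_squares(f,p0,loss='soft_l1'); print(r.x,'\n',r.fun.reshape(-1,2).round(1).tolist()); return r.x
E
python3 - <<'E'
from fit import *
print('frame');F=fit([((-.1,.15,.006),A((47,298))),((-.1,-.15,.006),A((235,628))),((.1,-.15,.006),A((495,497))),
 ((.1,.15,.006),B((35,430))),((-.1,.15,.006),B((190,620))),((-.1,-.15,.006),B((633,442)))],[.55,0,1.57])
print('mat');m=fit([((-.15,.095,.003),M((42,245))),((.15,.095,.003),M((408,60))),((.15,-.095,.003),M((598,245))),((-.15,-.095,.003),M((228,455)))],[.5,.3,1.5])
print('pot');p=fit([((-.06,-.045,.01),P((230,412))),((.06,-.045,.01),P((388,312))),((.06,.045,.01),P((322,222))),((-.06,.045,.01),P((165,315))),
 ((-.06,-.045,.01),Q((350,350))),((-.06,.045,.01),Q((225,453))),((.06,.045,.01),Q((48,300)))],[.6,-.3,1.5])
print('clamp, with z');c=fit([((-.09,.022,.034),A((125,392))),((-.09,-.022,.034),A((152,430))),((-.09,-.022,0),A((163,455))),
 ((-.09,.022,.034),B((405,440))),((-.09,-.022,.034),B((467,420))),((.09,.022,.034),B((247,290))),((.09,-.022,.034),B((303,272))),((-.09,.022,0),B((405,480))),((-.09,-.022,0),B((467,460)))],[F[0],F[1],F[2],.034])
print('bar check', s.proj(T(F,[(-.005,.148,.185),(-.005,-.148,.185)])), 'expect approx',A((150,88))[1],A((370,425))[1])
b=tri([s.ray(*P((96,268))[1]),d.ray(*Q((355,180))[1])]);print('butt',b)
m_=tri([s.ray(*P((205,278))[1]),d.ray(*Q((255,228))[1])]);print('rod at mouth approx',m_)
print(s.at(*P((96,268))[1]),d.at(*Q((355,180))[1]))
for n,X in dict(line_red=(.034,.07,.022),line_blue=(.034,-.07,.022)).items(): print(n,T(F,X))
print('panel depth', s.at(*A((215,320))[1]),s.at(*A((310,460))[1]),s.at(*A((290,440))[1]))
print('clamp in frame',[ (np.cos(-F[2])*(c[0]-F[0])-np.sin(-F[2])*(c[1]-F[1])),(np.sin(-F[2])*(c[0]-F[0])+np.cos(-F[2])*(c[1]-F[1]))])
np.savez('fit.npz',F=F,m=m,p=p,c=c)
E
```

```text
frame
[ 0.5341 -0.0344  1.6062] 
 [[-0.6, -0.1], [-0.2, 0.1], [0.3, 0.2], [-0.7, -0.3], [-0.0, -0.1], [0.5, -0.5]]
mat
[0.5046 0.3466 1.6705] 
 [[0.4, -0.0], [-0.4, 0.3], [0.1, 0.0], [-0.1, -0.2]]
pot
[ 0.5077 -0.3429  1.7529] 
 [[-0.9, 0.0], [0.1, -0.1], [-0.2, -0.6], [-0.8, -0.4], [0.9, -0.5], [-0.0, -1.8], [-0.3, -0.0]]
clamp, with z
[ 0.5435 -0.0384  1.606   0.033 ] 
 [[0.0, -0.8], [0.5, 1.5], [-1.0, 1.8], [-0.4, -0.2], [0.5, -1.2], [-1.1, -0.4], [0.2, -0.8], [-0.6, 1.7], [0.1, 0.6]]
bar check [[218.4925 136.5123]
 [263.0253 203.5317]] expect approx [219.6, 137.2] [263.6, 204.6]
butt [ 0.5222 -0.4216  0.1556]
rod at mouth approx [ 0.5141 -0.3708  0.0909]
[ 0.5241 -0.4217  0.1578] [ 0.5206 -0.4226  0.1574]
line_red [[ 0.4629 -0.0029  0.022 ]]
line_blue [[0.6029 0.0021 0.022 ]]
panel depth [ 0.4693 -0.0402  0.0177] [ 0.6023 -0.0311  0.016 ] [ 0.5811 -0.0358  0.0145]
clamp in frame [np.float64(-0.0043721976854831195), np.float64(-0.009238545687916383)]
```

{"name": "arm_command", "arguments": {
  "commands": [
    [[0,0,-0.079],[2.1,-4.9,1.3],100],
    [[0,0,-0.079],[2.1,-4.9,1.3],100],
    [[0,0,-0.079],[2.1,-4.9,1.3],100],
    [[0,0,-0.079],[2.1,-4.9,1.3],100],
    [[0,0,-0.079],[2.1,-4.9,1.3],100]
  ],
  "squeeze": 120
}}

```text
t: 0.78
position: [0.3343, 0.3882, 0.2726]
eef_rot: [-0.0, 0.363, 0.932, -0.0]
ft_force: [0.8, 1.1, 1.1]
gripper_width: 0.0852
```

{"name": "arm_command", "arguments": {
  "commands": [
    [[0,0,-0.079],[2.1,-4.9,0],100],
    [[0,0,-0.079],[2.1,-4.9,0],100],
    [[0,0,-0.079],[2.1,-4.9,0],100],
    [[0,0,-0.079],[2.1,-4.9,0],100],
    [[0,0,-0.079],[2.1,-4.9,0],100]
  ]
}}

```text
t: 1.4
position: [0.4391, 0.1433, 0.2723]
eef_rot: [-0.0, 0.539, 0.842, 0.0]
ft_force: [0.4, 1.2, 0.0]
gripper_width: 0.0853
```

{"name": "arm_command", "arguments": {
  "commands": [
    [[0,0,-0.079],[2.1,-5.4,0],100],
    [[0,0,-0.079],[2.1,-5.4,0],100],
    [[0,0,-0.079],[2.1,-5.4,0],100],
    [[0,0,-0.079],[2.1,-4.9,0],100],
    [[0,0,-0.079],[2.1,-4.0,0],100]
  ]
}}

```text
t: 2.02
position: [0.544, -0.1081, 0.2723]
eef_rot: [0.0, 0.694, 0.72, 0.0]
ft_force: [0.1, 0.2, -0.7]
gripper_width: 0.0854
```

```bash
cat > st.py <<'E'
from h import *
from scipy.spatial.transform import Rotation as Ro
np.set_printoptions(precision=4,suppress=True)
s=manip.get_state()
R=Ro.from_quat(s['eef_rot'],scalar_first=True).as_matrix()
print('t',s['t'],'pos',np.array(s['position']),'f',np.array(s['ft_force']),'mom',np.array(s['moment']),'w',s['gripper_width'])
print('x',R[:,0],'y',R[:,1],'z',R[:,2],'q',np.array(s['q']))
E
python3 st.py; python3 - <<'E'
from h import *
p,d=grab('wrist'); cv2.imwrite('pics/w1.png',cv2.resize(p,None,fx=1.5,fy=1.5))
v=V('wrist'); print('cam pos',-v.v[:3,:3].T@v.v[:3,3])
E
```

```text
t 2.025 pos [ 0.544  -0.1081  0.2723] f [ 0.1372  0.2402 -0.7109] mom [0.015  0.0179 0.0003] w 0.0853582572548521
x [-0.0362  0.9993 -0.    ] y [0.9993 0.0362 0.0002] z [ 0.0002 -0.     -1.    ] q [-0.4795  0.2516  0.6873  1.802  -0.174   1.1489  0.3003]
cam pos [ 0.54192762 -0.03390121  0.43885651]
```

View pics/w1.png

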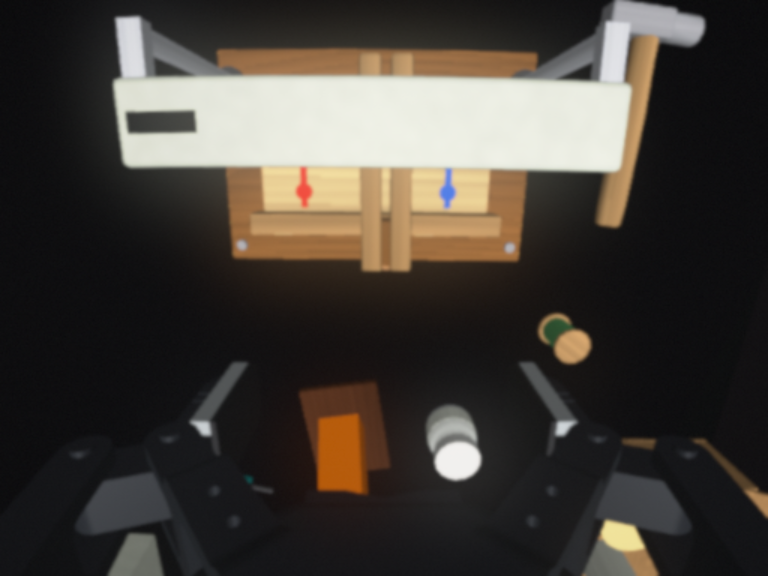

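```bash
python3 - <<'E'
from fit import *
w=V('wrist');z=np.load('fit.npz')
# read in 1.5x picture
def r(u,v): return w.ray((u+.5)/1.5-.5,(v+.5)/1.5-.5)
def on(u,v,h):
    o,k=r(u,v); return o+k*(h-o[2])/k[2]
print('clamp end corners fit',T(z['c'],[(-.09,.022,.034),(-.09,-.022,.034)]),'wrist',on(361,271,.067),on(411,271,.067))
print('frame fit',T(z['F'],[(-.1,.15,.006),(-.1,-.15,.006)]),'wrist',on(233,258,.006),on(520,261,.006))
print('red arrow',on(304,190,.02),on(304,168,.02),'blue',on(447,192,.02),on(449,168,.02))
F=z['F']; print(T(F,[(-.005,.07,.02),(-.005,-.07,.02)]))
E
```

```text
clamp end corners fit [[ 0.5247 -0.1291  0.067 ]
 [ 0.5686 -0.1276  0.067 ]] wrist [ 0.5253 -0.1292  0.067 ] [ 0.5704 -0.1276  0.067 ]
frame fit [[ 0.3877 -0.1396  0.006 ]
 [ 0.6875 -0.129   0.006 ]] wrist [ 0.3879 -0.1357  0.006 ] [ 0.6889 -0.1278  0.006 ]
red arrow [ 0.4662 -0.0625  0.02  ] [ 0.4665 -0.0419  0.02  ] blue [ 0.6045 -0.0594  0.02  ] [ 0.6047 -0.0369  0.02  ]
[[ 0.4643 -0.0418  0.02  ]
 [ 0.6042 -0.0369  0.02  ]]
```

{"name": "arm_command", "arguments": {
  "commands": [
    [[0.13,0.004,0],[0.3,-0.3,0],100],
    [[0.13,0.004,0],[0,0,-3],100],
    [[0,0,0],[0,0,-6],100],
    [[0,0,0],[0,0.5,-6],100],
    [[0,0,0],[0,0.5,-3],100]
  ]
}}

```text
t: 2.7
position: [0.5446, -0.0981, 0.089]
eef_rot: [-0.095, 0.687, 0.715, 0.089]
ft_force: [-0.1, 0.5, -0.1]
gripper_width: 0.0851
```

{"name": "arm_command", "arguments": {
  "commands": [
    [[0,0,0],[0,0,-3],100],
    [[0,0,0],[0,0,-1.5],100],
    [[0,0,0],[0,0,-0.9],100],
    [[0,0,0],[0,0,0],100],
    [[0,0,0],[0,0,0],100]
  ]
}}

```text
t: 3.32
position: [0.5475, -0.0992, 0.0392]
eef_rot: [-0.092, 0.687, 0.715, 0.091]
ft_force: [-0.5, -0.0, 0.9]
gripper_width: 0.0852
```

```bash
python3 st.py; python3 - <<'E'
from h import *
p,d=grab('side'); cv2.imwrite('pics/s1.png',cv2.resize(p[100:300,120:380],None,fx=3,fy=3))
E
```

```text
t 3.325 pos [ 0.5475 -0.0992  0.0392] f [-0.4702 -0.0207  0.854 ] mom [-0.3313  0.0171  0.0011] w 0.08524113118754179
x [-0.0392  0.9656  0.2569] y [0.9992 0.0396 0.0039] z [-0.0064  0.2569 -0.9664] q [-0.1481  0.6073  0.4978  1.9439 -0.7098  0.874   0.8497]
```

View pics/s1.png

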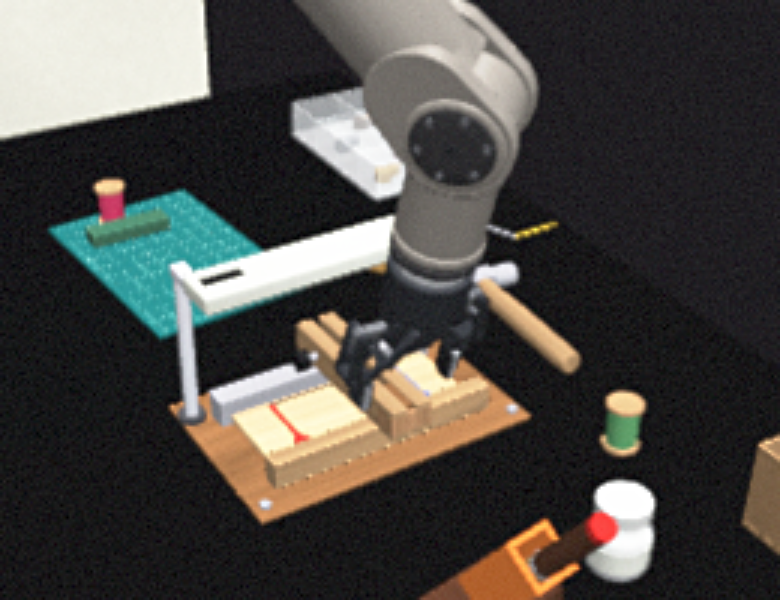

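{"name": "arm_command", "arguments": {
  "commands": [
    [[0,0,0],[0,0,0],0],
    [[0,0,0],[0,0,0],0],
    [[0,0,0],[0,0,0],0],
    [[0,0,0],[0,0,0],0],
    [[0,0,0],[0,0,0],0]
  ],
  "squeeze": 120
}}

```text
t: 4.0
position: [0.547, -0.0993, 0.0395]
eef_rot: [-0.093, 0.687, 0.715, 0.091]
ft_force: [-1.9, -0.9, 10.2]
gripper_width: 0.039
```

{"name": "arm_command", "arguments": {
  "commands": [
    [[0,0,0],[0,0,0.5],0],
    [[0,0,0],[0,0,0.5],0],
    [[0,0,0],[0,0,0.5],0],
    [[0,0,0],[0,0,0.5],0],
    [[0,0,0],[0,0,0],0]
  ]
}}

```text
t: 4.62
position: [0.5471, -0.099, 0.0587]
eef_rot: [-0.092, 0.687, 0.715, 0.091]
ft_force: [0.5, 0.4, -3.5]
gripper_width: 0.0386
```

```bash
python3 st.py; python3 - <<'E'
from h import *
p,d=grab('side'); cv2.imwrite('pics/s2.png',cv2.resize(p[150:300,150:350],None,fx=4,fy=4))
E
```

```text
t 4.625 pos [ 0.5471 -0.099   0.0587] f [ 0.5372  0.4216 -3.5416] mom [-0.6432 -0.0417  0.0074] w 0.038583370344296083
x [-0.0392  0.9656  0.2569] y [0.9992 0.0398 0.0032] z [-0.0072  0.2568 -0.9664] q [-0.1637  0.5782  0.5174  1.9371 -0.684   0.905   0.8229]
```

View pics/s2.png

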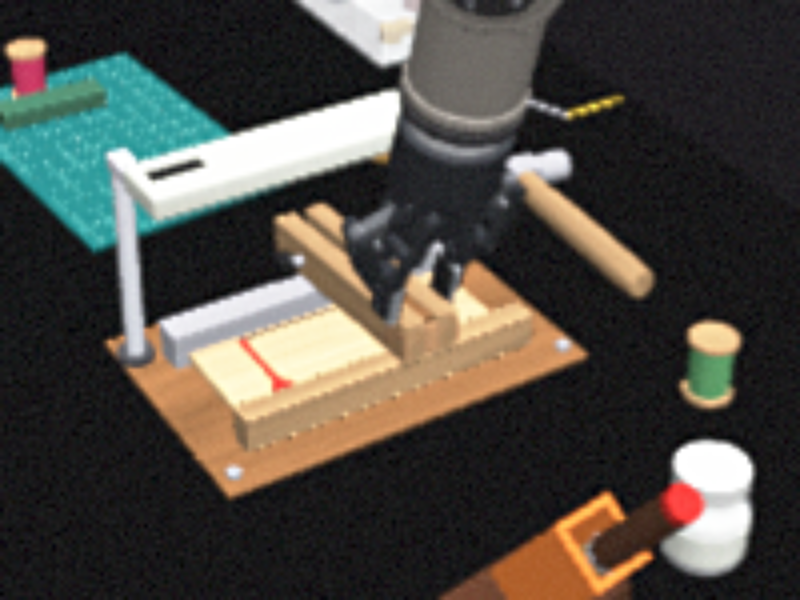

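{"name": "arm_command", "arguments": {
  "commands": [
    [[0,0,0],[0,-1.5,0],0],
    [[0,0,0],[0.1,-2.5,0],0],
    [[0,0,0],[0.1,-2.5,0],0],
    [[0,0,0],[0.1,-2.5,0.5],0],
    [[0,0,0],[0.1,-1.6,1.5],0]
  ]
}}

```text
t: 5.3
position: [0.55, -0.2073, 0.0784]
eef_rot: [-0.093, 0.688, 0.714, 0.09]
ft_force: [-0.6, 0.7, -2.8]
gripper_width: 0.039
```

{"name": "arm_command", "arguments": {
  "commands": [
    [[0,0,0],[0,0,3],0],
    [[0,0,0],[0,0,4.5],0],
    [[0,0,0],[0,0,4.5],0],
    [[0,0,0],[0,0,4],0],
    [[0,0,0],[0,0,2.5],0]
  ]
}}

```text
t: 5.92
position: [0.5511, -0.2058, 0.2667]
eef_rot: [-0.091, 0.687, 0.715, 0.091]
ft_force: [0.0, -0.9, -2.7]
gripper_width: 0.0389
```

{"name": "arm_command", "arguments": {
  "commands": [
    [[0,0,0.007],[-0.3,2.0,0.5],0],
    [[0,0,0.007],[-0.3,3.5,0],0],
    [[0,0,0.007],[-0.3,4.5,0],0],
    [[0,0,0.007],[-0.4,5,0],0],
    [[0,0,0.007],[-0.4,5,0],0]
  ]
}}

```text
t: 6.55
position: [0.5321, -0.0021, 0.2675]
eef_rot: [-0.095, 0.674, 0.727, 0.088]
ft_force: [0.7, 0.1, -3.9]
gripper_width: 0.039
```

{"name": "arm_command", "arguments": {
  "commands": [
    [[0,0,0.007],[-0.4,5,0],0],
    [[0,0,0.007],[-0.4,5,0],0],
    [[0,0,0.007],[-0.4,5,0],0],
    [[0,0,0.007],[-0.3,4.5,0],0],
    [[0,0,0],[-0.2,3.5,0],0]
  ]
}}

```text
t: 7.18
position: [0.514, 0.228, 0.2674]
eef_rot: [-0.097, 0.663, 0.737, 0.086]
ft_force: [0.4, -0.7, -2.0]
gripper_width: 0.0389
```

```bash
python3 st.py; python3 - <<'E'
from h import *
p,d=grab('side'); cv2.imwrite('pics/s3.png',cv2.resize(p[50:300,50:300],None,fx=2.4,fy=2.4))
p,d=grab('scene'); cv2.imwrite('pics/c3.png',cv2.resize(p[70:220,200:400],None,fx=4,fy=4))
E
```

```text
t 7.175 pos [0.514  0.228  0.2674] f [ 0.3621 -0.7467 -2.0444] mom [-0.7152 -0.0845 -0.0112] w 0.038879793586017466
x [-0.1026  0.9609  0.2573] y [ 0.9943  0.1064 -0.0006] z [-0.028   0.2557 -0.9663] q [-0.7586  0.2192  0.4573  1.8417 -0.3997  1.0824 -0.0209]
```

View pics/s3.png

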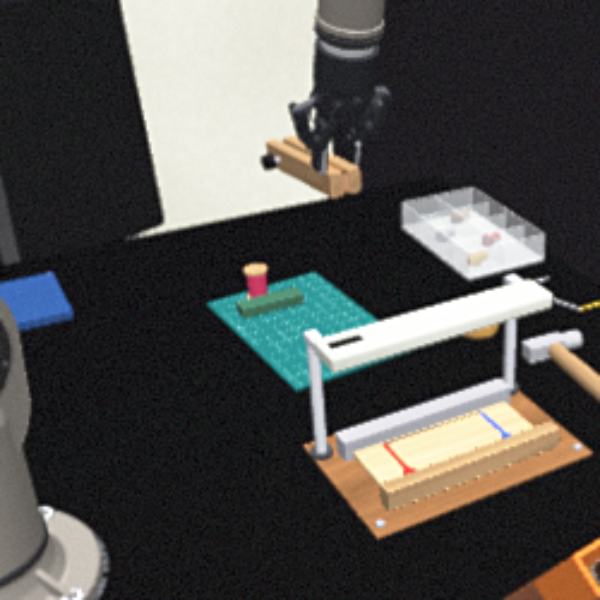

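View pics/c3.png

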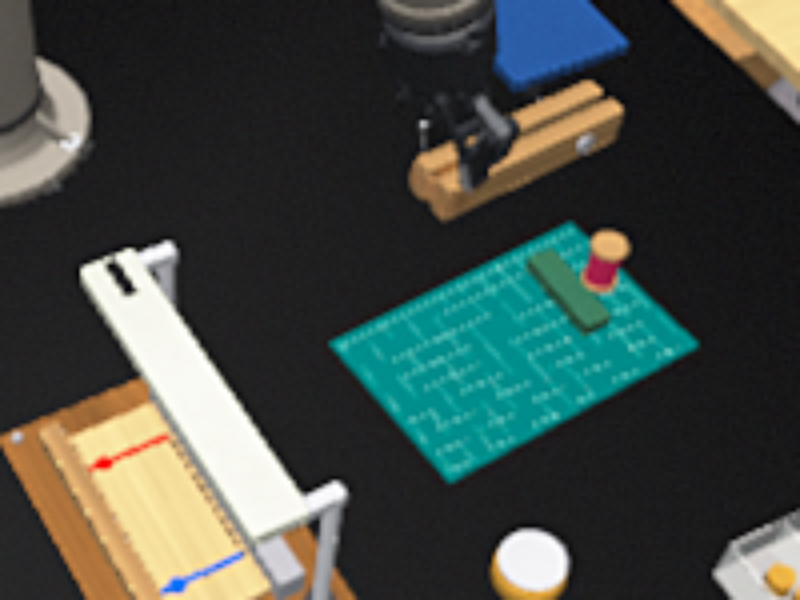

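{"name": "arm_command", "arguments": {
  "commands": [
    [[0,0,0],[0.3,0.8,-4],0],
    [[0,0,0],[0,0,-6],0],
    [[0,0,0],[0,0,-6],0],
    [[0,0,0],[0,0,-5],0],
    [[0,0,0],[0,0,-2.5],0]
  ]
}}

```text
t: 7.9
position: [0.5162, 0.2324, 0.0299]
eef_rot: [-0.097, 0.664, 0.736, 0.085]
ft_force: [-1.0, 0.7, -2.5]
gripper_width: 0.0393
```

{"name": "arm_command", "arguments": {
  "commands": [
    [[0,0,0],[0,0,-1.2],0],
    [[0,0,0],[0,0,-0.6],0],
    [[0,0,0],[0,0,-0.3],0],
    [[0,0,0],[0,0,-0.2],0],
    [[0,0,0],[0,0,0],0]
  ]
}}

```text
t: 8.52
position: [0.5204, 0.2333, 0.011]
eef_rot: [-0.095, 0.664, 0.736, 0.088]
ft_force: [-0.2, -1.0, -1.4]
gripper_width: 0.0391
```

```bash
python3 st.py; python3 - <<'E'
from h import *
p,d=grab('side'); cv2.imwrite('pics/s4.png',cv2.resize(p[130:280,100:300],None,fx=4,fy=4))
E
```

```text
t 8.525 pos [0.5204 0.2333 0.011 ] f [-0.1592 -0.9789 -1.3606] mom [-0.53   -0.1249 -0.0476] w 0.039069753962832285
x [-0.0998  0.9611  0.2577] y [0.9947 0.1023 0.0036] z [-0.0229  0.2567 -0.9662] q [-0.5929  0.5759  0.2753  2.023  -0.7353  0.6178  0.3576]
```

View pics/s4.png

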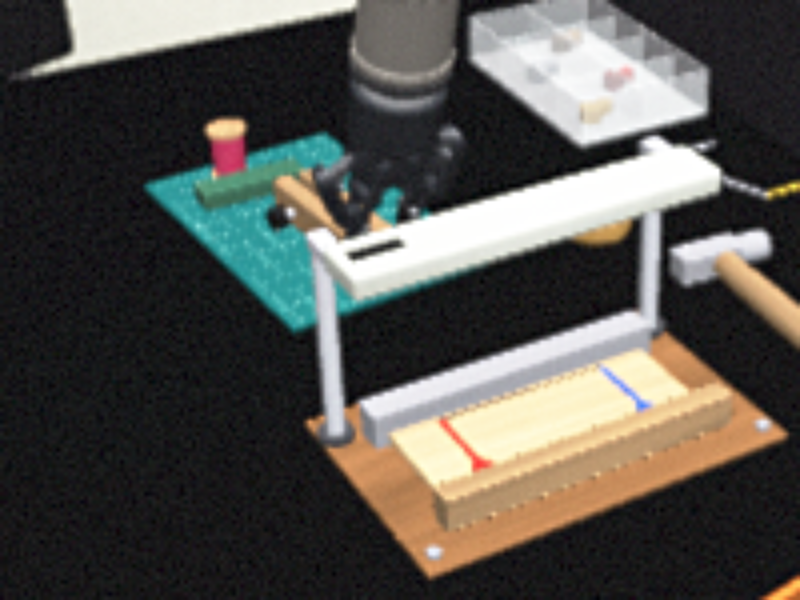

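{"name": "arm_command", "arguments": {
  "commands": [
    [[0,0,0],[0,0,-0.15],0],
    [[0,0,0],[0,0,-0.1],0],
    [[0,0,0],[0,0,0],0],
    [[0,0,0],[0,0,0],60],
    [[0,0,0],[0,0,0],80]
  ]
}}

```text
t: 9.2
position: [0.5199, 0.2333, 0.0079]
eef_rot: [-0.096, 0.664, 0.736, 0.088]
ft_force: [0.4, -0.4, -0.6]
gripper_width: 0.0677
```

{"name": "arm_command", "arguments": {
  "commands": [
    [[0,0,0],[0,0,0],100],
    [[0,0,0],[0,0,0.5],100],
    [[0,0,0],[0,0,3],100],
    [[0,0,0],[0,0,6],100],
    [[0,0,0],[0,0,6],100]
  ]
}}

```text
t: 9.82
position: [0.5194, 0.2328, 0.1645]
eef_rot: [-0.096, 0.664, 0.736, 0.087]
ft_force: [1.6, 0.6, 0.1]
gripper_width: 0.0856
```

```bash
python3 st.py; python3 - <<'E'
from h import *
p,d=grab('scene'); cv2.imwrite('pics/c5.png',cv2.resize(p[90:240,230:430],None,fx=4,fy=4))
E
```

```text
t 9.825 pos [0.5194 0.2328 0.1645] f [1.6015 0.5651 0.0763] mom [-0.1314 -0.0679  0.003 ] w 0.08564299908732553
x [-0.0992  0.9614  0.2566] y [0.9948 0.1022 0.0016] z [-0.0247  0.2554 -0.9665] q [-0.7306  0.3484  0.4373  1.9414 -0.5212  0.892   0.1156]
```

View pics/c5.png

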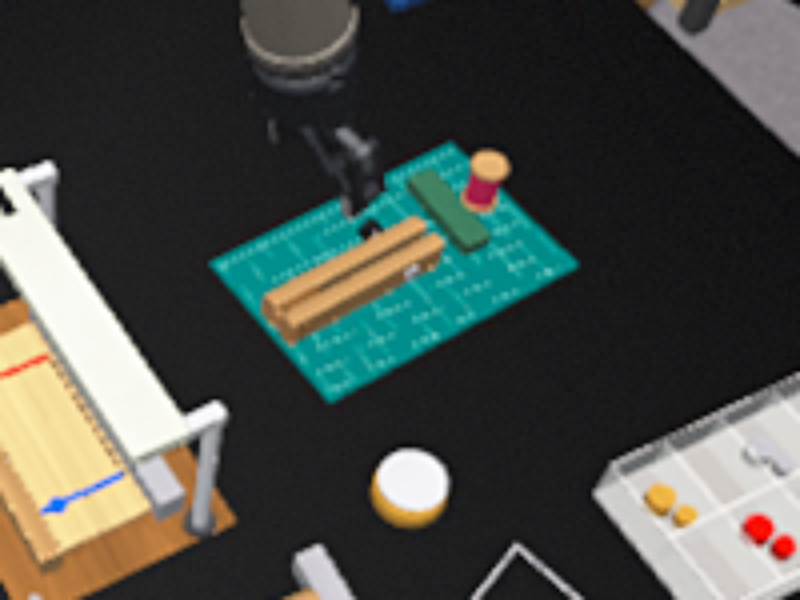

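{"name": "arm_command", "arguments": {
  "commands": [
    [[0,0,0],[0,0,6],100],
    [[0,0,0.02],[0,-2,6],100],
    [[-0.13,-0.013,0.02],[0,-4,2],100],
    [[-0.13,-0.013,0.02],[0,-5,0],100],
    [[0,0,0.02],[0,-5.5,0],100]
  ]
}}

```text
t: 10.5
position: [0.5198, 0.0707, 0.3026]
eef_rot: [-0.002, 0.637, 0.771, -0.004]
ft_force: [0.2, 0.2, -0.3]
gripper_width: 0.0856
```

{"name": "arm_command", "arguments": {
  "commands": [
    [[0,0,0],[0,-5.5,0],100],
    [[0,0,0],[0,-5.5,0],100],
    [[0,0,0],[0,-5.5,0],100],
    [[0,0,0],[0,-5.5,0],100],
    [[0,0,0],[0,-5.5,0],100]
  ]
}}

```text
t: 11.12
position: [0.5194, -0.2083, 0.3025]
eef_rot: [-0.002, 0.64, 0.768, -0.003]
ft_force: [0.1, 0.0, -0.6]
gripper_width: 0.0856
```

{"name": "arm_command", "arguments": {
  "commands": [
    [[0,0,0],[0,-5,0],100],
    [[0,0,0],[0,-4,0],100],
    [[0,0,0],[0,-3,0],100],
    [[0,0,0],[0,-2,0],100],
    [[0,0,0],[0,0,0],100]
  ]
}}

```text
t: 11.75
position: [0.5188, -0.3483, 0.3021]
eef_rot: [-0.002, 0.641, 0.767, -0.004]
ft_force: [-0.5, 0.2, 0.3]
gripper_width: 0.0852
```

```bash
python3 st.py; python3 - <<'E'
from h import *
p,d=grab('wrist'); cv2.imwrite('pics/w6.png',cv2.resize(p,None,fx=1.5,fy=1.5))
E
```

```text
t 11.75 pos [ 0.5188 -0.3483  0.3021] f [-0.4967  0.1756  0.291 ] mom [ 0.048   0.0478 -0.012 ] w 0.08524674974157281
x [-0.1779  0.984  -0.0016] y [ 0.984   0.1779 -0.0095] z [-0.0091 -0.0032 -1.    ] q [-0.0686  0.3966  0.7701  1.5964 -0.2769  1.2697  0.9256]
```

View pics/w6.png

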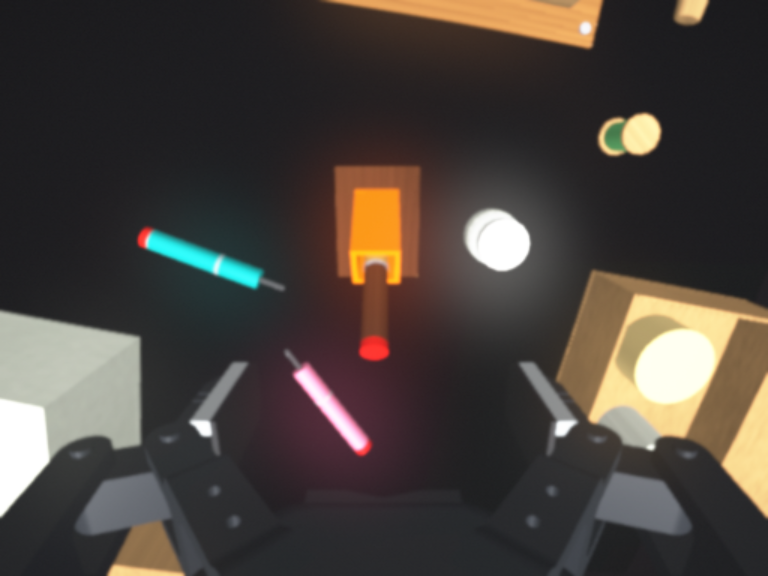

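```bash
python3 - <<'E'
from h import *
w=V('wrist'); w.crop('w6z',215,110,300,250,4)
E
```

```text
(no output)
```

View pics/w6z.png

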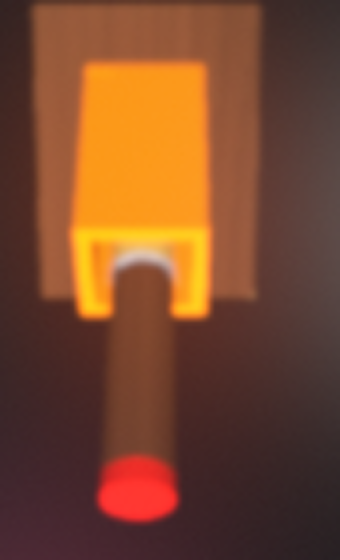

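```bash
python3 - <<'E'
from fit import *
w=V('wrist'); W=lambda c:px(c,215,110,4)
def res(X,l):
    for v,u in l: print('   res',v.proj(X)[0]-u)
for n,a,b,c in [('butt',(138,498),(96,268),(355,180)),('mouth',(142,272),(210,271),(255,228))]:
    l=[(w,W(a)),(s,P(b)[1]),(d,Q(c)[1])]
    X=tri([v.ray(*u) for v,u in l]); print(n,X); res(X,l)
p=np.load('fit.npz')['p']
foot=[(-.06,.045,.01),(-.06,-.045,.01),(.06,.045,.01),(.06,-.045,.01)]
print('foot in wrist',(w.proj(T(p,foot))-[215,110])*4, 'seen (42,298),(257,298),(33,6),(262,6)')
ax=np.array([-np.sin(.6109)*np.cos(p[2]),-np.sin(.6109)*np.sin(p[2]),np.cos(.6109)]);print('axis',ax)
print('rod depth at butt',w.at(*W((138,500))))
E
```

```text
butt [ 0.5229 -0.4214  0.1556]
   res [-0.7216 -0.0218]
   res [ 0.2358 -0.0011]
   res [ 0.4004 -0.0473]
mouth [ 0.5133 -0.3682  0.0912]
   res [-0.4003  0.2731]
   res [-0.0993  0.5063]
   res [-0.5552 -0.4347]
foot in wrist [[ 36.0667 304.3368]
 [250.1783 304.3754]
 [ 26.0863   9.2846]
 [255.9879   8.5532]] seen (42,298),(257,298),(33,6),(262,6)
axis [ 0.1039 -0.5641  0.8191]
rod depth at butt [ 0.5237 -0.421   0.1576]
```

{"name": "arm_command", "arguments": {
  "commands": [
    [[0.003,-0.009,0.003],[0.05,-3,-3],70],
    [[0,0,0],[0,-2.3,-5],70],
    [[0,0,0],[0,0,-5],70],
    [[0,0,0],[0,0,-4],70],
    [[0,0,0],[0,0,-1.5],70]
  ]
}}

```text
t: 12.42
position: [0.5199, -0.397, 0.1148]
eef_rot: [-0.002, 0.638, 0.77, 0.001]
ft_force: [-0.8, 0.5, 0.3]
gripper_width: 0.0598
```

{"name": "arm_command", "arguments": {
  "commands": [
    [[0,0,0],[0,0,-0.6],70],
    [[0,0,0],[0,0,-0.3],70],
    [[0,0,0],[0,0,0],70]
  ]
}}

```text
t: 12.8
position: [0.521, -0.4001, 0.1093]
eef_rot: [0.001, 0.639, 0.769, 0.001]
ft_force: [-0.0, -0.2, -0.1]
gripper_width: 0.0595
```

```bash
python3 st.py; python3 - <<'E'
from h import *
p,d=grab('side'); cv2.imwrite('pics/s7.png',cv2.resize(p[200:340,230:380],None,fx=4,fy=4))
p,d=grab('wrist'); cv2.imwrite('pics/w7.png',cv2.resize(p,None,fx=1.5,fy=1.5))
E
```

```text
t 12.8 pos [ 0.521  -0.4001  0.1093] f [-0.048  -0.2376 -0.1284] mom [-0.0025  0.0192 -0.0397] w 0.05952505939191214
x [-0.1841  0.9829 -0.0009] y [0.9829 0.1841 0.0021] z [ 0.0022 -0.0005 -1.    ] q [ 0.1116  0.6298  0.6531  1.7215 -0.4583  0.9458  1.1308]
```

View pics/s7.png

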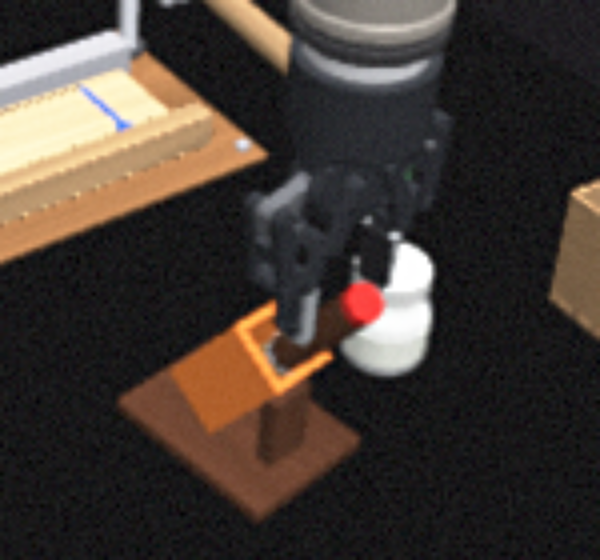

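View pics/w7.png

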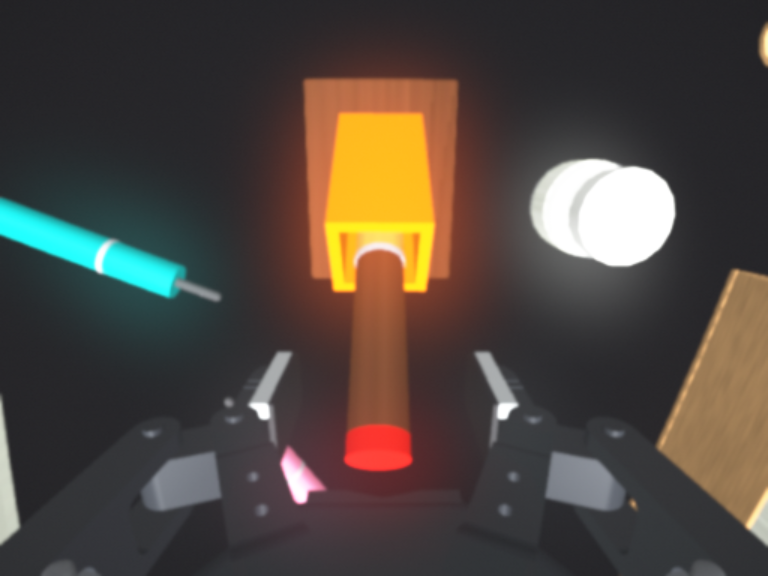

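{"name": "arm_command", "arguments": {
  "commands": [
    [[0,0,0],[0,0,0],0],
    [[0,0,0],[0,0,0],0],
    [[0,0,0],[0,0,0],0],
    [[0,0,0],[0,0,0],0],
    [[0,0,0],[0,0,0],0]
  ],
  "squeeze": 70
}}

```text
t: 13.52
position: [0.5204, -0.3998, 0.1082]
eef_rot: [0.0, 0.639, 0.769, 0.0]
ft_force: [1.1, -0.8, 1.1]
gripper_width: 0.0185
```

{"name": "arm_command", "arguments": {
  "commands": [
    [[0,0,0],[0.05,-0.3,1.0],0],
    [[0,0,0],[0.26,-1.4,2.05],0],
    [[0,0,0],[0.26,-1.4,2.05],0],
    [[0,0,0],[0.26,-1.4,2.05],0],
    [[0,0,0],[0.26,-1.4,2.05],0]
  ]
}}

```text
t: 14.15
position: [0.531, -0.4593, 0.2012]
eef_rot: [-0.0, 0.639, 0.769, 0.0]
ft_force: [-0.1, -0.4, -1.0]
gripper_width: 0.0189
```

{"name": "arm_command", "arguments": {
  "commands": [
    [[0,0,0],[0.1,-0.6,2.0],0],
    [[0,0,0],[0,0,2],0],
    [[0,0,0],[0,0,2],0],
    [[0,0,0],[0,0,0],0],
    [[0,0,0],[0,0,0],0]
  ]
}}

```text
t: 14.78
position: [0.5321, -0.464, 0.2595]
eef_rot: [-0.0, 0.639, 0.77, 0.001]
ft_force: [0.4, -0.5, -1.1]
gripper_width: 0.0187
```

```bash
python3 st.py; python3 - <<'E'
from h import *
p,d=grab('side'); V('side').crop('s8',270,130,400,260,5)
p,d=grab('scene'); V('scene').crop('c8',50,140,190,260,5)
p,d=grab('wrist'); cv2.imwrite('pics/w8.png',cv2.resize(p,None,fx=1.5,fy=1.5))
E
```

```text
t 14.775 pos [ 0.5321 -0.464   0.2595] f [ 0.414  -0.5404 -1.086 ] mom [-0.0477 -0.0332  0.0028] w 0.01871906745488137
x [-0.1844  0.9828  0.0014] y [0.9828 0.1844 0.0002] z [-0.0001  0.0014 -1.    ] q [ 0.1774  0.5764  0.7196  1.4442 -0.387   1.2665  1.1185]
```

View pics/s8.png

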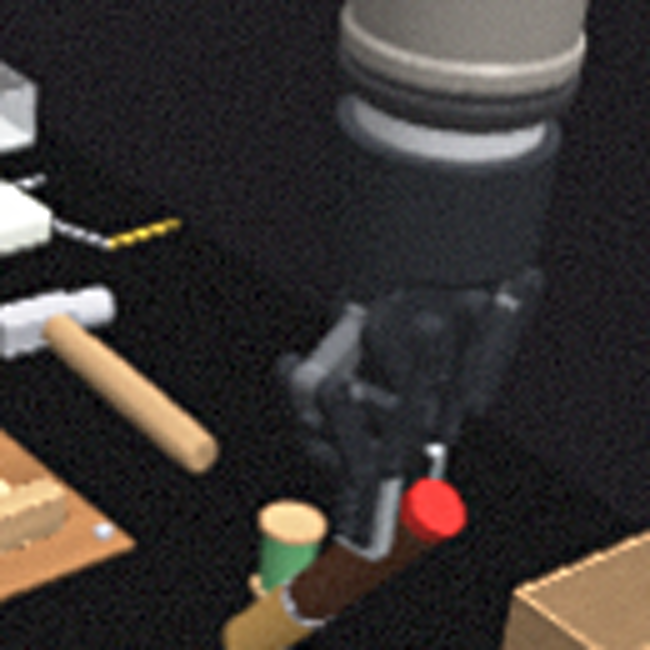

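View pics/c8.png

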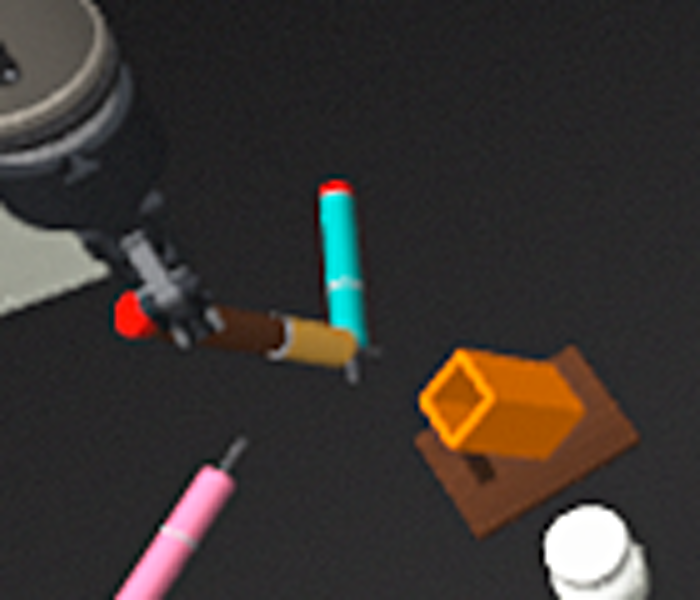

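View pics/w8.png

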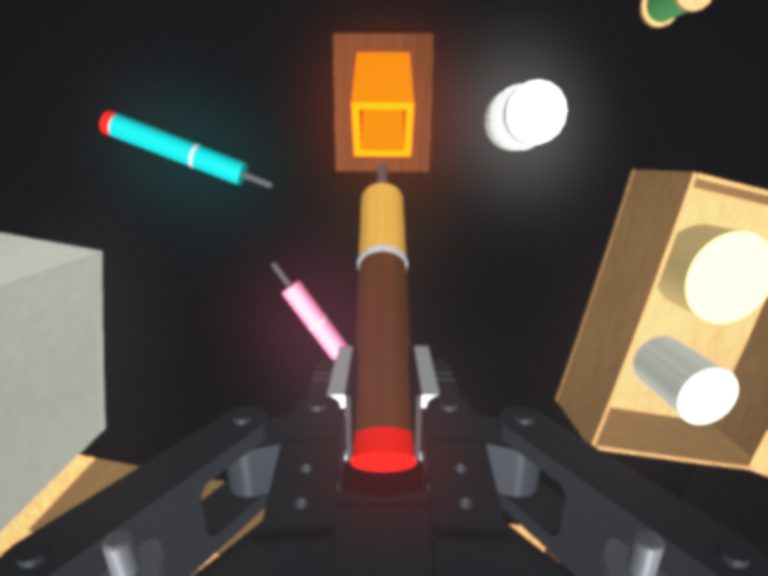

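```bash
cat > tip.py <<'E'
from fit import *
from scipy.spatial.transform import Rotation as Ro
E
python3 - <<'E'
from tip import *
w=V('wrist')
wp=lambda u,v:((u+.5)/1.5-.5,(v+.5)/1.5-.5)
l=[(w,wp(382,167)),(s,px((354,379),50,140,5))]
n=tri([v.ray(*u) for v,u in l]); print('nib',n,[v.proj(n)[0]-u for v,u in l])
l=[(s,px((133,313),50,140,5)),(d,px((440,508),270,130,5))]
b=tri([v.ray(*u) for v,u in l]); print('butt',b,[v.proj(b)[0]-u for v,u in l],'len',np.linalg.norm(b-n))
a=(b-n)/np.linalg.norm(b-n)
st=manip.get_state();R=Ro.from_quat(st['eef_rot'],scalar_first=True).as_matrix();p=np.array(st['position'])
print('nib tool',R.T@(n-p),'butt tool',R.T@(b-p),'axis tool',R.T@a,'lean',np.degrees(np.arccos(a[2])))
# prediction: butt at grasp (.5229,-.4214,.1556), axis pot, TCP then (.5204,-.3998,.1082)
ax=np.array([.1039,-.5641,.8191]);b0=np.array([.5229,-.4214,.1556]);p0=np.array([.5204,-.3998,.1082])
print('pred nib tool',R.T@(b0-.165*ax-p0),'pred butt',R.T@(b0-p0),'ax',R.T@ax)
print('pred nib in wrist*1.5',w.proj(p+(b0-.165*ax-p0))*1.5,w.proj(p+b0-p0)*1.5)
E
```

```text
nib [ 0.5202 -0.404   0.1644] [array([-0.4649, 11.987 ]), array([ 3.4015, -1.7864])]
butt [ 0.536  -0.4864  0.3076] [array([-0.143 ,  0.1832]), array([-0.2755, -0.1369])] len 0.1659550551907616
nib tool [ 0.061  -0.0005  0.0948] butt tool [-0.0226 -0.0002 -0.0486] axis tool [-0.504   0.0019 -0.8637] lean 30.363931786829227
pred nib tool [ 0.0728 -0.0012  0.0879] pred butt [-0.0216 -0.0015 -0.0474] ax [-0.5721 -0.0023 -0.8201]
pred nib in wrist*1.5 [[379.7785 164.5601]] [[376.0255 459.9449]]
```

```bash
python3 - <<'E'
from tip import *
w=V('wrist');st=manip.get_state();R=Ro.from_quat(st['eef_rot'],scalar_first=True).as_matrix();p=np.array(st['position'])
for nt in ([.0728,-.0005,.0879],[.0715,-.0005,.089],[.070,-.0005,.0885]):
    n=p+R@np.array(nt); print(nt,'wrist*1.5',w.proj(n)*1.5,'scene crop',(s.proj(n)-[50,140])*5+2,'side',d.proj(n),n)
v=V('scene'); v.crop('c8z',100,195,140,225,16)
d2=V('side');d2.crop('s8z',280,220,340,290,9)
E
```

```text
[0.0728, -0.0005, 0.0879] wrist*1.5 [[380.9509 164.5536]] scene crop [[386.1677 353.384 ]] side [[311.4331 262.9566]] [ 0.518  -0.3925  0.1713]
[0.0715, -0.0005, 0.089] wrist*1.5 [[380.9608 166.8544]] scene crop [[384.6568 355.5301]] side [[311.8421 263.6511]] [ 0.5182 -0.3938  0.1702]
[0.07, -0.0005, 0.0885] wrist*1.5 [[380.9574 169.5293]] scene crop [[382.0324 356.4467]] side [[312.391  263.8165]] [ 0.5185 -0.3952  0.1707]
```

View pics/c8z.png

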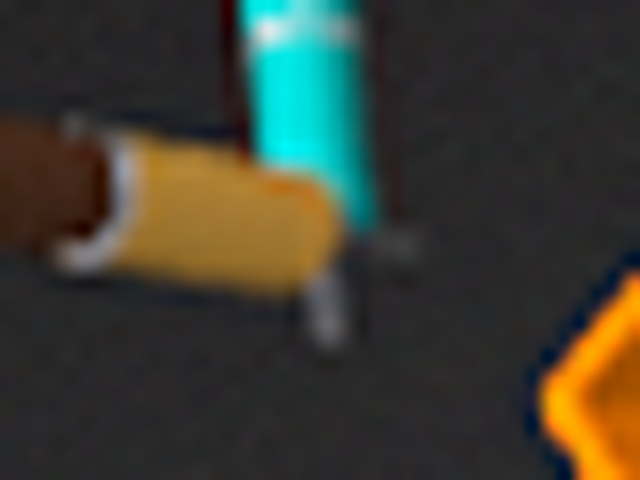

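View pics/s8z.png

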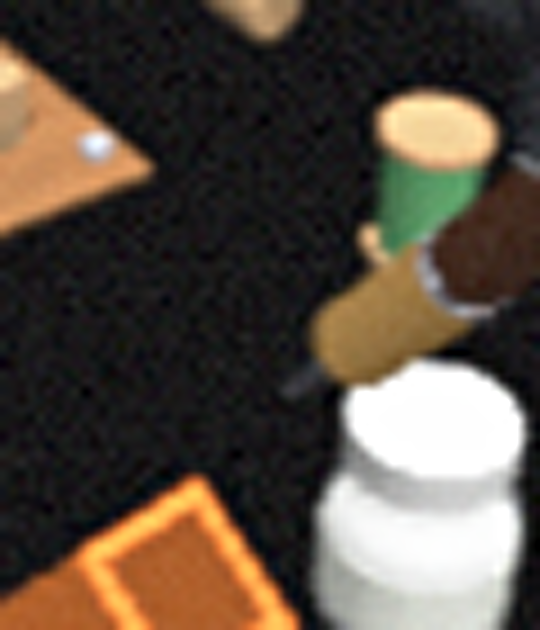

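```bash
python3 - <<'E'
from tip import *
w=V('wrist');st=manip.get_state();R=Ro.from_quat(st['eef_rot'],scalar_first=True).as_matrix();p=np.array(st['position'])
l=[(w,(382.5/1.5-.5,167.5/1.5-.5)),(s,px((418,242),100,195,16)),(d,px((283,391),280,220,9))]
n=tri([v.ray(*u) for v,u in l]); print('nib',n,[v.proj(n)[0]-u for v,u in l])
b=np.array([.536,-.4864,.3076]);a=(b-n)/np.linalg.norm(b-n)
print('len',np.linalg.norm(b-n),'nib tool',R.T@(n-p),'axis tool',R.T@a, 'lean',np.degrees(np.arctan2(-(R.T@a)[0],-(R.T@a)[2])))
E
```

```text
nib [ 0.5169 -0.3939  0.1733] [array([-2.0701,  0.0222]), array([0.3748, 0.1643]), array([ 0.5477, -0.2495])]
len 0.1641307605843423 nib tool [ 0.0716 -0.0018  0.0858] axis tool [-0.5737  0.0101 -0.819 ] lean 35.008883077067296
```

```bash
cat > plan.py <<'E'
from tip import *
F=np.load('fit.npz')['F'].copy(); F[0]+=.001
NT=np.array([.072,-.001,.087])
def Rt(lean_deg,yaw=.0354):
    t=np.radians(lean_deg-35); y=np.array([np.cos(yaw),np.sin(yaw),0]); fx=np.array([-np.sin(yaw),np.cos(yaw),0])
    z=-np.cos(t)*np.array([0,0,1])+np.sin(t)*fx; return np.c_[np.cross(y,z),y,z]
def tcp(fr,lean=43): return T(F,fr)[0]-Rt(lean)@NT
def now():
    st=manip.get_state();R=Ro.from_quat(st['eef_rot'],scalar_first=True).as_matrix();p=np.array(st['position'])
    n=p+R@NT; dd=n[:2]-F[:2];c,sn=np.cos(F[2]),np.sin(F[2])
    return st,p,R,np.array([c*dd[0]+sn*dd[1],-sn*dd[0]+c*dd[1],n[2]])
if __name__=='__main__':
    st,p,R,n=now(); print('t',st['t'],'p',p,'nib frame',n,'f',np.array(st['ft_force']))
    print('rotvec to target',Ro.from_matrix(Rt(43)@R.T).as_rotvec())
    for f in [(-.09,.07,.06),(.031,.07,.06),(.031,.07,.04),(.031,-.07,.04)]: print(f,tcp(f),'delta cm',(tcp(f)-p)*100)
    print('axis down dir',-(Rt(43)@np.array([-.5736,0,-.8192])))
E
python3 plan.py
```

```text
t 14.925 p [ 0.5319 -0.4641  0.259 ] nib frame [-0.3582  0.0302  0.1722] f [ 0.4754  0.3874 -1.2814]
rotvec to target [ 0.1372  0.0146 -0.1497]
(-0.09, 0.07, 0.06) [ 0.4723 -0.2101  0.1361] delta cm [ -5.967   25.4001 -12.2904]
(0.031, 0.07, 0.06) [ 0.468  -0.0892  0.1361] delta cm [ -6.395   37.4925 -12.2904]
(0.031, 0.07, 0.04) [ 0.468  -0.0892  0.1161] delta cm [ -6.395   37.4925 -14.2904]
(0.031, -0.07, 0.04) [ 0.6079 -0.0842  0.1161] delta cm [  7.5962  37.9877 -14.2904]
axis down dir [-0.0241  0.6816 -0.7314]
```

{"name": "arm_command", "arguments": {
  "commands": [
    [[0.046,0.005,-0.05],[-1.0,4,0],0],
    [[0.046,0.005,-0.05],[-1.0,5,0],0],
    [[0.045,0.005,-0.05],[-1.0,5,0],0],
    [[0,0,0],[-1.0,5,-1],0],
    [[0,0,0],[-1.0,4,-2],0]
  ]
}}

```text
t: 15.55
position: [0.4821, -0.2329, 0.2298]
eef_rot: [-0.049, 0.693, 0.718, 0.049]
ft_force: [0.3, -0.8, -1.3]
gripper_width: 0.0187
```

{"name": "arm_command", "arguments": {
  "commands": [
    [[0,0,0],[-1.0,2.4,-4],0],
    [[0,0,0],[0,0,-3],0],
    [[0,0,0],[0,0,-2.3],0],
    [[0,0,0],[0,0,0],0],
    [[0,0,0],[0,0,0],0]
  ]
}}

```text
t: 16.18
position: [0.4725, -0.2112, 0.1378]
eef_rot: [-0.049, 0.693, 0.717, 0.048]
ft_force: [-0.7, -0.6, -1.5]
gripper_width: 0.0188
```

```bash
python3 - <<'E'
from h import *
grab('side'); V('side').crop('s9',170,130,320,270,5)
grab('wrist'); cv2.imwrite('pics/w9.png',cv2.resize(V('wrist').p,None,fx=1.5,fy=1.5))
E
python3 plan.py
```

```text
t 16.275 p [ 0.4729 -0.2112  0.1381] nib frame [-0.0913  0.0692  0.0618] f [-0.543   0.4766 -0.3669]
rotvec to target [0.0021 0.0025 0.001 ]
(-0.09, 0.07, 0.06) [ 0.4723 -0.2101  0.1361] delta cm [-0.0591  0.1132 -0.1992]
(0.031, 0.07, 0.06) [ 0.468  -0.0892  0.1361] delta cm [-0.4871 12.2056 -0.1992]
(0.031, 0.07, 0.04) [ 0.468  -0.0892  0.1161] delta cm [-0.4871 12.2056 -2.1992]
(0.031, -0.07, 0.04) [ 0.6079 -0.0842  0.1161] delta cm [13.5041 12.7009 -2.1992]
axis down dir [-0.0241  0.6816 -0.7314]
```

View pics/s9.png

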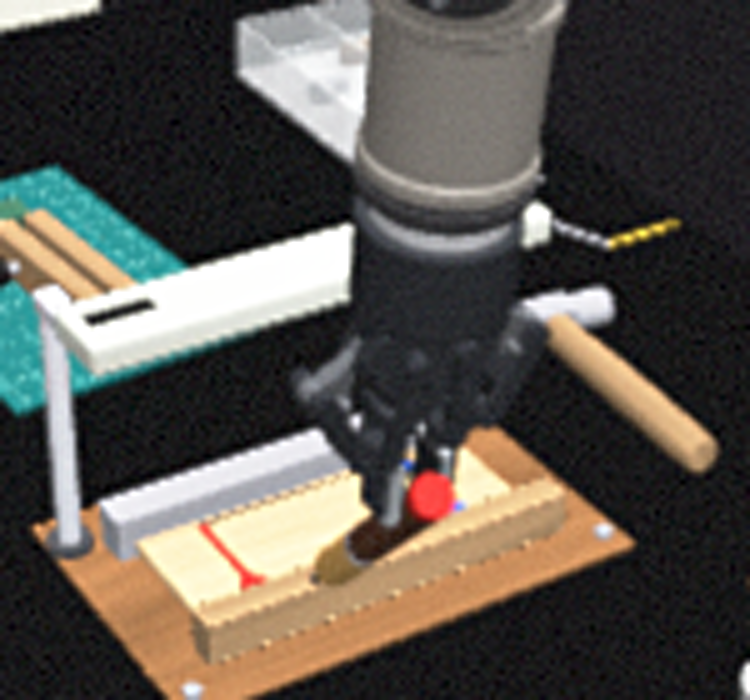

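View pics/w9.png

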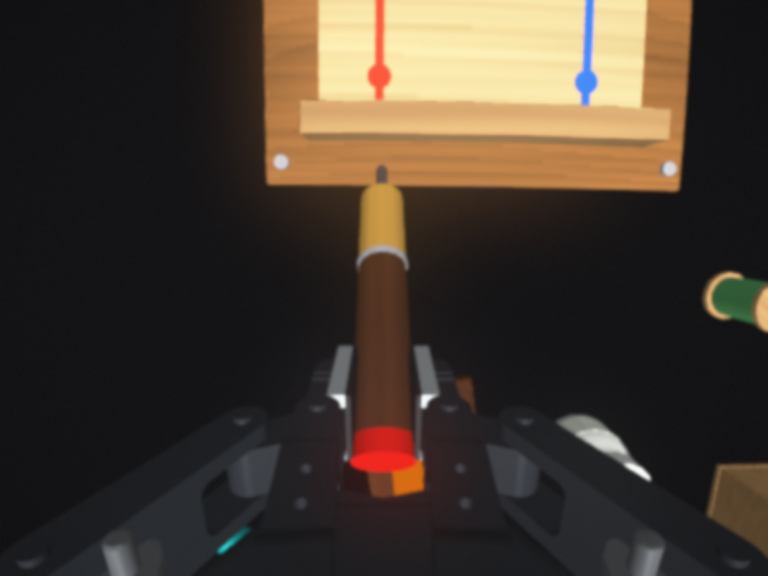

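{"name": "arm_command", "arguments": {
  "commands": [
    [[0,0,0],[-0.1,2.5,-0.2],0],
    [[0,0,0],[-0.1,3,0],0],
    [[0,0,0],[-0.1,3,0],0],
    [[0,0,0],[-0.1,2.5,0],0],
    [[0,0,0],[-0.1,1.2,0],0]
  ]
}}

```text
t: 16.9
position: [0.4677, -0.0875, 0.1358]
eef_rot: [-0.049, 0.692, 0.718, 0.049]
ft_force: [-0.3, -0.3, -1.6]
gripper_width: 0.0187
```

{"name": "arm_command", "arguments": {
  "commands": [
    [[0,0,0],[0,0,-0.6],0],
    [[0,0,0],[0,0,-0.6],0],
    [[0,0,0],[0,0,-0.4],0],
    [[0,0,0],[0,0,0],0],
    [[0,0,0],[0,0,0],0]
  ]
}}

```text
t: 17.52
position: [0.4672, -0.0891, 0.1191]
eef_rot: [-0.049, 0.693, 0.717, 0.048]
ft_force: [0.8, -0.5, -1.3]
gripper_width: 0.0184
```

```bash
cat > rd.py <<'E'
from plan import *
import sys
N=int(sys.argv[1]) if len(sys.argv)>1 else 6
fs=[];ns=[];ms=[]
for i in range(N):
    manip.grab_frame('side'); st,p,R,n=now(); fs.append(st['ft_force']);ns.append(n);ms.append(st['moment'])
fs=np.array(fs);print('t',st['t'],'p',p,'nib',np.mean(ns,0),'f',fs.mean(0),'se',fs.std(0)/N**.5,'m',np.mean(ms,0))
E
python3 rd.py 8; python3 - <<'E'
from h import *
grab('side'); V('side').crop('s10',170,130,320,270,5)
E
```

```text
t 17.925 p [ 0.4672 -0.0886  0.1192] nib [0.0313 0.0706 0.0429] f [ 0.0711 -0.0742 -1.2221] se [0.1232 0.1858 0.215 ] m [-0.2391 -0.0192  0.0022]
```

View pics/s10.png

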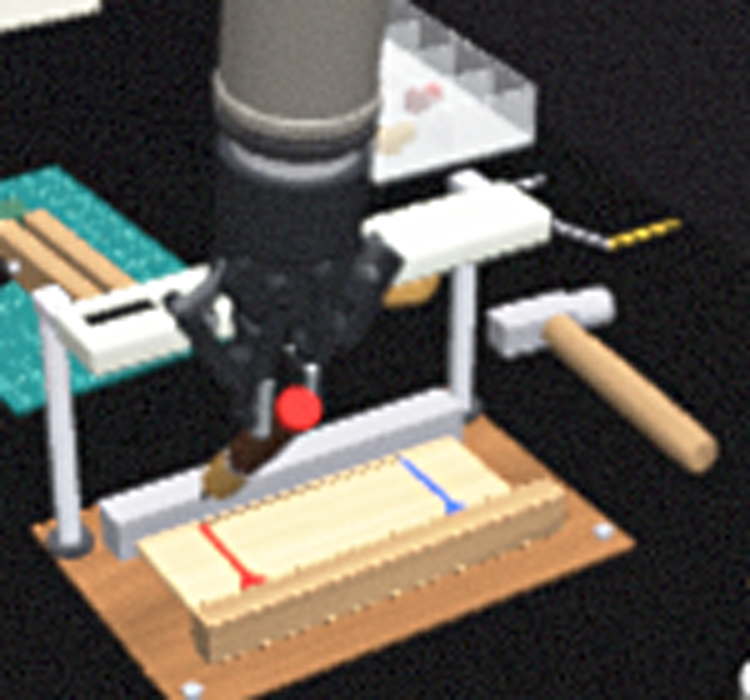

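```bash
python3 - <<'E'
from fit import *
v=V('side')
D=lambda c:px(c,170,130,5)
for n,c in dict(panel_red=(235,575),panel_red2=(190,545),panel_blue=(450,465),pb2=(430,470),mid=(340,520),mid2=(300,530),base_r=(110,560),base_front=(200,675),base_b=(590,530),strip=(250,610),strip2=(500,515),strip3=(400,550),edge=(440,400),edge2=(130,510)).items(): print(n,v.at(*D(c),2))
E
for i in 1 2; do python3 rd.py 6; done
```

```text
panel_red [ 0.4596 -0.0523  0.0161]
panel_red2 [ 0.4497 -0.0143  0.0164]
panel_blue [ 0.6282 -0.015   0.012 ]
pb2 [ 0.6133 -0.0154  0.0137]
mid [ 0.5393 -0.0333  0.0139]
mid2 [ 0.513  -0.032   0.0154]
base_r [0.4089 0.0094 0.0053]
base_front [ 0.4094 -0.1079  0.0042]
base_b [ 0.67   -0.1068  0.0054]
strip [ 0.4439 -0.1018  0.0312]
strip2 [ 0.6116 -0.0956  0.0307]
strip3 [ 0.5418 -0.0981  0.033 ]
edge [0.6452 0.025  0.0322]
edge2 [0.4252 0.0135 0.0329]
t 18.275 p [ 0.4672 -0.0887  0.1191] nib [0.0314 0.0707 0.0429] f [ 0.0506 -0.2391 -1.126 ] se [0.0974 0.153  0.1003] m [-0.2217  0.0014  0.0013]
t 18.575 p [ 0.4672 -0.0887  0.1191] nib [0.0314 0.0707 0.0428] f [ 0.047   0.206  -1.3752] se [0.2952 0.1742 0.2154] m [-0.2429 -0.0286 -0.0053]
```

{"name": "arm_command", "arguments": {
  "commands": [
    [[0,0,0],[0,-0.4,-0.7],0],
    [[0,0,0],[0,0,-0.7],0],
    [[0,0,0],[0,0,-0.4],0],
    [[0,0,0],[0,0,0],0],
    [[0,0,0],[0,0,0],0]
  ]
}}

```text
t: 19.2
position: [0.4673, -0.0928, 0.1011]
eef_rot: [-0.049, 0.693, 0.718, 0.048]
ft_force: [0.4, 0.2, -0.7]
gripper_width: 0.0188
```

```bash
python3 rd.py 6
```

```text
t 19.5 p [ 0.4673 -0.0927  0.1012] nib [0.0274 0.0707 0.025 ] f [-0.0719 -0.1312 -1.2338] se [0.126  0.2091 0.2476] m [-0.2281 -0.0044  0.0065]
```

{"name": "arm_command", "arguments": {
  "commands": [
    [[0,0,0],[0,0.068,-0.073],0],
    [[0,0,0],[0,0.068,-0.073],0],
    [[0,0,0],[0,0.068,-0.073],0],
    [[0,0,0],[0,0,0],0]
  ]
}}

```text
t: 20.0
position: [0.4671, -0.0906, 0.0988]
eef_rot: [-0.049, 0.693, 0.718, 0.048]
ft_force: [0.4, 0.4, -2.3]
gripper_width: 0.0187
```

```bash
python3 rd.py 6
```

```text
t 20.3 p [ 0.4672 -0.0907  0.0989] nib [0.0294 0.0707 0.0226] f [-0.3086 -0.3858 -0.8445] se [0.1052 0.1204 0.1525] m [-0.2518 -0.0256  0.0085]
```

{"name": "arm_command", "arguments": {
  "commands": [
    [[0,0,0],[0,0.068,-0.073],0],
    [[0,0,0],[0,0.068,-0.073],0],
    [[0,0,0],[0,0,0],0]
  ]
}}

```text
t: 20.68
position: [0.4671, -0.0892, 0.0974]
eef_rot: [-0.049, 0.693, 0.718, 0.048]
ft_force: [-1.0, -0.3, -1.1]
gripper_width: 0.0187
```

```bash
python3 rd.py 8
```

```text
t 21.075 p [ 0.4672 -0.0893  0.0975] nib [0.0308 0.0707 0.0212] f [-0.0706  0.0419 -1.3847] se [0.1383 0.155  0.1716] m [-0.2442  0.0025  0.001 ]
```

{"name": "arm_command", "arguments": {
  "commands": [
    [[0,0,0],[0,0.068,-0.073],0],
    [[0,0,0],[0,0.068,-0.073],0],
    [[0,0,0],[0,0,0],0]
  ]
}}

```text
t: 21.45
position: [0.4671, -0.0878, 0.0959]
eef_rot: [-0.049, 0.693, 0.718, 0.048]
ft_force: [-0.5, 0.1, -1.9]
gripper_width: 0.0189
```

```bash
python3 rd.py 8
```

```text
t 21.85 p [ 0.4672 -0.088   0.096 ] nib [0.0321 0.0706 0.0197] f [-0.3447 -0.1258 -1.1924] se [0.2004 0.0798 0.1688] m [-0.2202  0.0061  0.0174]
```

{"name": "arm_command", "arguments": {
  "commands": [
    [[0,0,0],[0,-0.3,0],0],
    [[0,0,0],[0,0.068,-0.073],0],
    [[0,0,0],[0,0.068,-0.073],0],
    [[0,0,0],[0,0,0],0]
  ]
}}

```text
t: 22.35
position: [0.4671, -0.0894, 0.0944]
eef_rot: [-0.049, 0.693, 0.718, 0.048]
ft_force: [-0.3, -0.2, -1.5]
gripper_width: 0.0188
```

```bash
python3 rd.py 8; cat >> /dev/null; python3 - <<'E'
from h import *
grab('side'); V('side').crop('s11',195,190,245,250,10)
E
```

```text
t 22.75 p [ 0.4672 -0.0896  0.0945] nib [0.0305 0.0707 0.0183] f [-0.315  -0.0153 -1.3902] se [0.1023 0.1927 0.1453] m [-0.2409 -0.0107  0.0005]
```

View pics/s11.png

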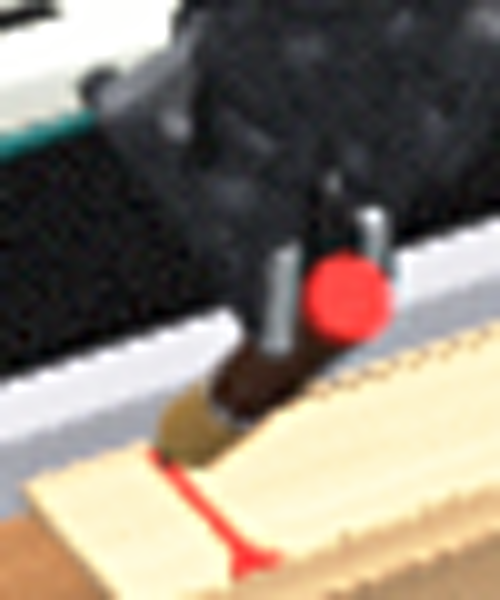

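{"name": "arm_command", "arguments": {
  "commands": [
    [[0,0,0],[0,0.068,-0.073],0],
    [[0,0,0],[0,0.068,-0.073],0],
    [[0,0,0],[0,0,0],0]
  ]
}}

```text
t: 23.18
position: [0.4673, -0.0883, 0.0931]
eef_rot: [-0.049, 0.693, 0.718, 0.048]
ft_force: [-0.0, -1.0, -0.2]
gripper_width: 0.0189
```

```bash
python3 rd.py 8
```

```text
t 23.575 p [ 0.4673 -0.0882  0.0931] nib [0.0318 0.0705 0.0169] f [ 0.06   -0.3546 -0.07  ] se [0.1753 0.1757 0.1807] m [-0.2591 -0.1021 -0.0415]
```

{"name": "arm_command", "arguments": {
  "commands": [
    [[0,0,0],[0,0.068,-0.073],0],
    [[0,0,0],[0,0.03,-0.04],0],
    [[0,0,0],[0,0,0],0]
  ]
}}

```text
t: 23.95
position: [0.4672, -0.0873, 0.0919]
eef_rot: [-0.049, 0.693, 0.718, 0.048]
ft_force: [0.4, -0.6, 0.3]
gripper_width: 0.0187
```

```bash
python3 rd.py 8
```

```text
t 24.35 p [ 0.4671 -0.0872  0.0919] nib [0.0328 0.0707 0.0157] f [ 0.4087 -0.899   0.4455] se [0.1257 0.1699 0.1512] m [-0.3022 -0.0384 -0.017 ]
```

{"name": "arm_command", "arguments": {
  "commands": [
    [[0,0,0],[0,0,-0.05],0],
    [[0,0,0],[0.7,0,-0.015],0],
    [[0,0,0],[0.7,0,-0.015],0],
    [[0,0,0],[0.7,0,-0.015],0],
    [[0,0,0],[0.7,0,-0.015],0]
  ]
}}

```text
t: 24.98
position: [0.4957, -0.0871, 0.0908]
eef_rot: [-0.049, 0.693, 0.718, 0.048]
ft_force: [-0.4, -1.1, 0.2]
gripper_width: 0.0186
```

```bash
python3 rd.py 8
```

```text
t 25.375 p [ 0.495  -0.0873  0.0909] nib [0.0317 0.042  0.0146] f [ 0.3025 -0.1904  0.316 ] se [0.1151 0.1716 0.1311] m [-0.1036 -0.0812 -0.0299]
```

{"name": "arm_command", "arguments": {
  "commands": [
    [[0,0,0],[0.7,0.02,-0.03],0],
    [[0,0,0],[0.7,0.03,-0.03],0],
    [[0,0,0],[0.7,0.03,-0.03],0],
    [[0,0,0],[0.7,0.03,-0.03],0],
    [[0,0,0],[0,0,0],0]
  ]
}}

```text
t: 26.0
position: [0.5246, -0.0862, 0.0898]
eef_rot: [-0.049, 0.693, 0.718, 0.049]
ft_force: [1.0, -0.1, 0.2]
gripper_width: 0.0185
```

```bash
python3 rd.py 8
```

```text
t 26.4 p [ 0.5228 -0.0861  0.0896] nib [0.0319 0.0147 0.0134] f [-0.3343 -0.0052  0.6048] se [0.146  0.1542 0.1964] m [-0.0375  0.1255  0.0673]
```

{"name": "arm_command", "arguments": {
  "commands": [
    [[0,0,0],[0.7,0.02,-0.03],0],
    [[0,0,0],[0.7,0.03,-0.03],0],
    [[0,0,0],[0.7,0.03,-0.03],0],
    [[0,0,0],[0.7,0.03,-0.02],0],
    [[0,0,0],[0,0,0],0]
  ]
}}

```text
t: 27.02
position: [0.5527, -0.085, 0.0887]
eef_rot: [-0.049, 0.693, 0.718, 0.049]
ft_force: [0.4, 0.4, 0.4]
gripper_width: 0.0192
```

```bash
python3 rd.py 8
```

```text
t 27.425 p [ 0.5508 -0.085   0.0885] nib [ 0.032  -0.0134  0.0123] f [-0.4438  0.0063  0.845 ] se [0.159  0.2072 0.2103] m [-0.0248  0.0989  0.0306]
```

{"name": "arm_command", "arguments": {
  "commands": [
    [[0,0,0],[0.7,0.02,-0.025],0],
    [[0,0,0],[0.7,0.03,-0.025],0],
    [[0,0,0],[0.7,0.03,-0.02],0],
    [[0,0,0],[0.7,0.03,-0.02],0],
    [[0,0,0],[0,0,0],0]
  ]
}}

```text
t: 28.05
position: [0.5807, -0.0839, 0.0878]
eef_rot: [-0.048, 0.693, 0.718, 0.049]
ft_force: [1.6, 0.6, 1.5]
gripper_width: 0.019
```

```bash
python3 rd.py 8
```

```text
t 28.45 p [ 0.5789 -0.084   0.0876] nib [ 0.0321 -0.0415  0.0115] f [-0.183  -0.1602  1.1517] se [0.1481 0.1625 0.1451] m [0.0179 0.0758 0.0168]
```

{"name": "arm_command", "arguments": {
  "commands": [
    [[0,0,0],[0.7,0.02,-0.02],0],
    [[0,0,0],[0.7,0.03,-0.02],0],
    [[0,0,0],[0.7,0.03,-0.015],0],
    [[0,0,0],[0.75,0.03,-0.01],0],
    [[0,0,0],[0,0,0],0]
  ]
}}

```text
t: 29.08
position: [0.6093, -0.0828, 0.0872]
eef_rot: [-0.048, 0.693, 0.718, 0.049]
ft_force: [2.2, -0.1, 1.4]
gripper_width: 0.0188
```

```bash
python3 rd.py 8; python3 - <<'E'
from h import *
grab('side'); V('side').crop('s12',220,150,320,250,6)
grab('scene'); V('scene').crop('c12',190,120,310,260,5)
E
```

```text
t 29.475 p [ 0.6074 -0.0829  0.087 ] nib [ 0.0322 -0.0701  0.0108] f [-0.1263 -0.0967  1.171 ] se [0.0493 0.1523 0.19  ] m [0.0071 0.0271 0.0132]
```

View pics/s12.png

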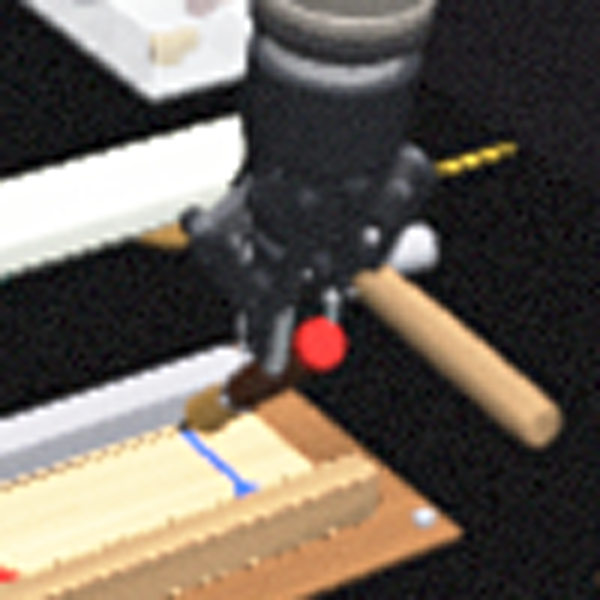

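{"name": "arm_command", "arguments": {
  "commands": [
    [[0,0,0],[0,-0.5,0.7],0],
    [[0,0,0],[0,-0.5,1.5],0],
    [[0,0,0],[0,-2,1.2],0],
    [[0,0,0],[0,-3.5,0],0],
    [[0,0,0],[0,-3.5,0],0]
  ]
}}

```text
t: 30.2
position: [0.6078, -0.1856, 0.1223]
eef_rot: [-0.048, 0.693, 0.717, 0.048]
ft_force: [-0.7, 0.1, -1.3]
gripper_width: 0.0189
```

{"name": "arm_command", "arguments": {
  "commands": [
    [[0,0,0],[0,-3,1],0],
    [[0,0,0],[0,0,4.5],0],
    [[0,0,0],[0,0,5],0],
    [[0,0,0],[-1,-2,4],0],
    [[-0.046,-0.005,0.05],[-1.2,-4,0],0]
  ]
}}

```text
t: 30.82
position: [0.5867, -0.2761, 0.2709]
eef_rot: [-0.029, 0.675, 0.736, 0.033]
ft_force: [0.5, -0.2, -1.9]
gripper_width: 0.0186
```

{"name": "arm_command", "arguments": {
  "commands": [
    [[-0.046,-0.005,0.05],[-1.3,-5,0],0],
    [[-0.045,-0.005,0.05],[-1.3,-5,0],0],
    [[0,0,0],[-1.3,-5,0],0],
    [[0,0,0],[-1.3,-3,0],0],
    [[0,0,0],[0,0,0],0]
  ]
}}

```text
t: 31.45
position: [0.5294, -0.4582, 0.2672]
eef_rot: [0.001, 0.642, 0.767, -0.001]
ft_force: [-0.8, 0.4, -1.3]
gripper_width: 0.0184
```

```bash
python3 st.py; python3 - <<'E'
from h import *
grab('wrist'); cv2.imwrite('pics/w13.png',cv2.resize(V('wrist').p,None,fx=1.5,fy=1.5))
grab('side'); V('side').crop('s13',250,130,400,280,5)
from plan import *
R0=Rt(35,.1855); st,p,R,n=now()
print('rot',Ro.from_matrix(R0@R.T).as_rotvec(),'to start cm',(np.array([.531,-.456,.1965])-p)*100)
E
```

```text
t 31.45 pos [ 0.5294 -0.4582  0.2672] f [-0.7961  0.3942 -1.3458] mom [-0.0673  0.0223  0.0341] w 0.018370753935996825
x [-0.1763  0.9843 -0.0025] y [ 0.9843  0.1763 -0.001 ] z [-0.0005 -0.0027 -1.    ] q [ 0.1704  0.5555  0.7113  1.4524 -0.3667  1.2682  1.093 ]
rot [-0.0002  0.0009  0.0024] to start cm [-0.181  -0.2025 -7.0084]
```

View pics/w13.png

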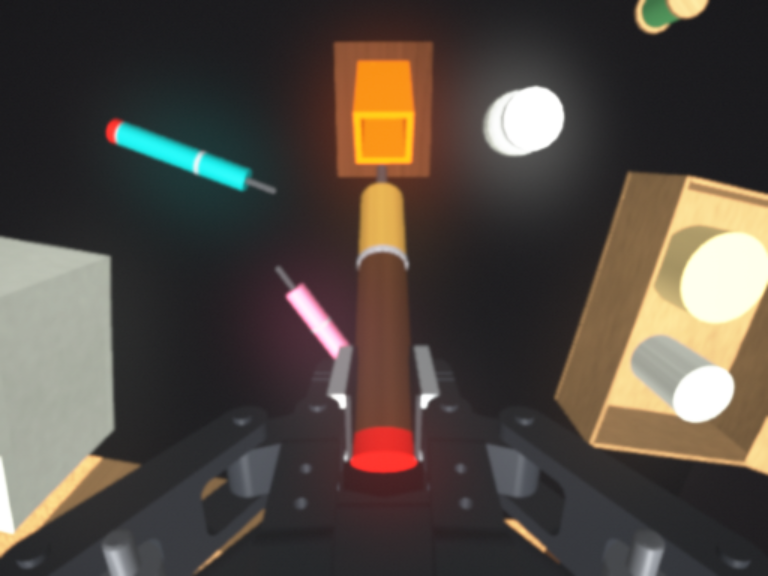

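View pics/s13.png

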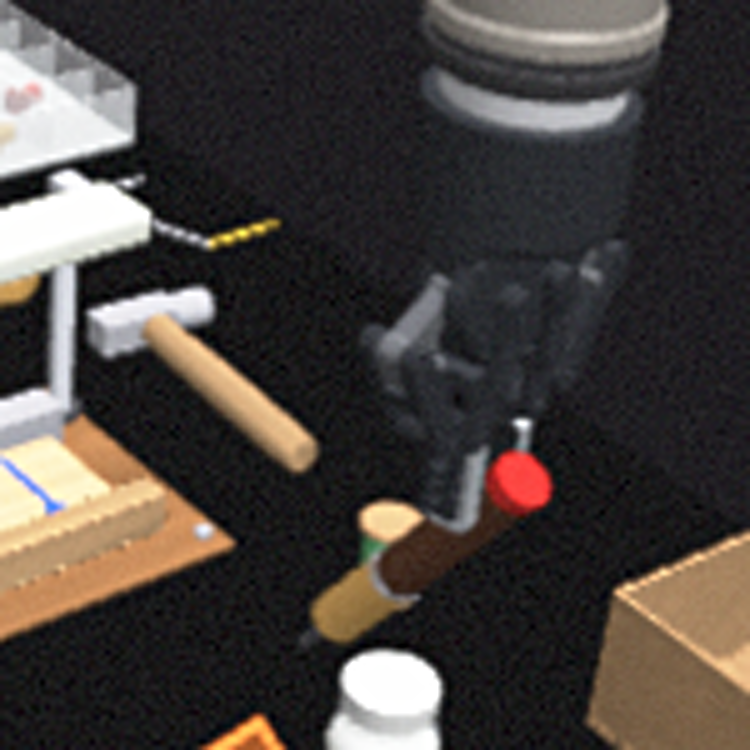

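{"name": "arm_command", "arguments": {
  "commands": [
    [[0,0,0.002],[-0.18,-0.2,-2],0],
    [[0,0,0],[0,0,-3],0],
    [[0,0,0],[0,0,-2],0],
    [[0,0,0],[0,0,0],0],
    [[0,0,0],[0,0,0],0]
  ]
}}

```text
t: 32.17
position: [0.5323, -0.4551, 0.1968]
eef_rot: [0.001, 0.638, 0.77, 0.0]
ft_force: [0.2, -0.1, -0.8]
gripper_width: 0.0187
```

```bash
python3 - <<'E'
from plan import *
grab('wrist'); V('wrist').crop('w14',200,20,310,170,4)
grab('side'); V('side').crop('s14',250,200,370,330,5)
st,p,R,n=now(); nib=p+R@NT; m=np.array([.5133,-.3682,.0912]);ax=np.array([.1039,-.5641,.8191])
e=nib-m; print('p',p,'nib along axis beyond mouth',e@ax,'perp',e-(e@ax)*ax, 'rod axis',R@np.array([-.5736,0,-.8192]),ax)
E
```

```text
p [ 0.5324 -0.4554  0.1973] nib along axis beyond mouth 0.02552068592567329 perp [ 0.0023 -0.0024 -0.0019] rod axis [ 0.1049 -0.5629  0.8199] [ 0.1039 -0.5641  0.8191]
```

View pics/w14.png

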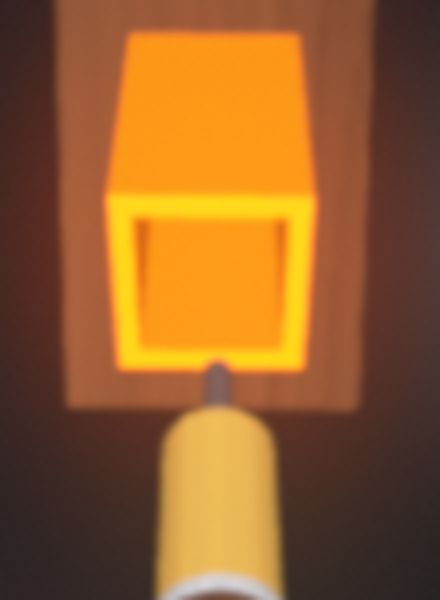

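View pics/s14.png

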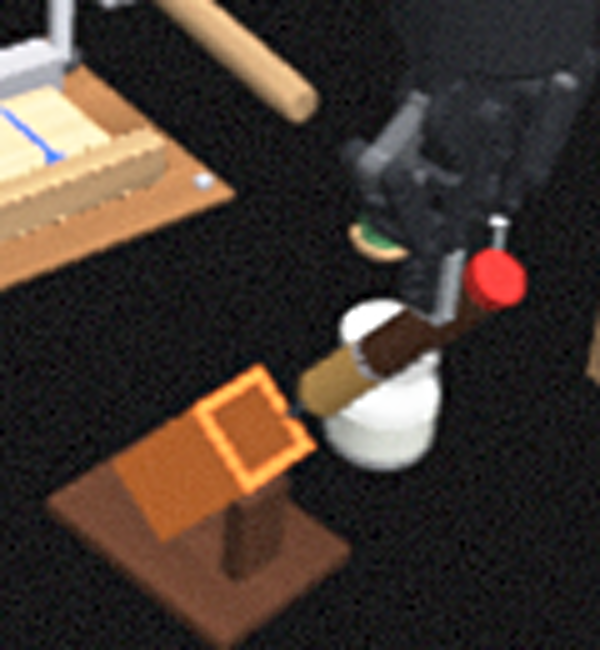

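{"name": "arm_command", "arguments": {
  "commands": [
    [[0,0,0],[-0.13,0.15,0.12],0],
    [[0,0,0],[-0.1,0.56,-0.82],0],
    [[0,0,0],[-0.21,1.13,-1.64],0],
    [[0,0,0],[-0.16,0.85,-1.23],0],
    [[0,0,0],[0,0,0],0]
  ]
}}

```text
t: 32.9
position: [0.5256, -0.4263, 0.159]
eef_rot: [-0.001, 0.638, 0.77, 0.001]
ft_force: [-0.4, 0.7, -0.0]
gripper_width: 0.0185
```

```bash
python3 st.py; python3 - <<'E'
from h import *
grab('wrist'); V('wrist').crop('w15',190,20,320,220,3)
E
```

```text
t 32.9 pos [ 0.5256 -0.4263  0.159 ] f [-0.3805  0.725  -0.0384] mom [ 0.0273 -0.0415  0.011 ] w 0.018527951773667877
x [-0.1871  0.9823  0.0026] y [ 0.9823  0.1871 -0.0006] z [-0.0011  0.0024 -1.    ] q [ 0.1465  0.6053  0.6627  1.6275 -0.4152  1.0563  1.1198]
```

View pics/w15.png

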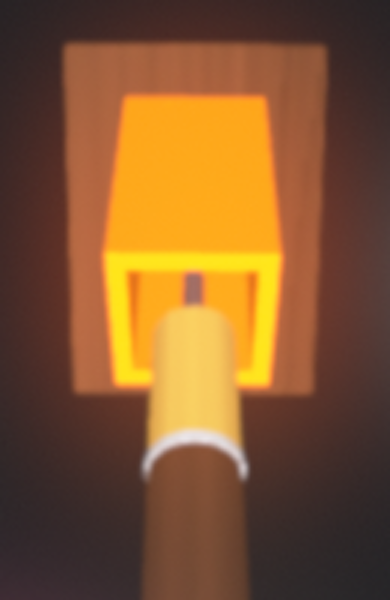

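Nib has entered the tube, centred. Continue along the axis.

{"name": "arm_command", "arguments": {
  "commands": [
    [[0,0,0],[-0.1,0.56,-0.82],0],
    [[0,0,0],[-0.15,0.79,-1.15],0],
    [[0,0,0],[-0.15,0.79,-1.15],0],
    [[0,0,0],[-0.07,0.4,-0.57],0],
    [[0,0,0],[0,0,0],0]
  ]
}}

```text
t: 33.58
position: [0.521, -0.4018, 0.1228]
eef_rot: [-0.0, 0.638, 0.77, 0.0]
ft_force: [-0.4, 0.5, -1.2]
gripper_width: 0.0185
```

```bash
python3 rd.py 4; python3 - <<'E'
from h import *
grab('wrist'); V('wrist').crop('w16',190,20,320,340,2)
E
```

```text
t 33.775 p [ 0.5214 -0.4032  0.1239] nib [-0.2968  0.0386  0.0367] f [-0.0407  0.3135 -0.9042] se [0.1004 0.237  0.1538] m [-0.0391 -0.0174 -0.0061]
```

View pics/w16.png

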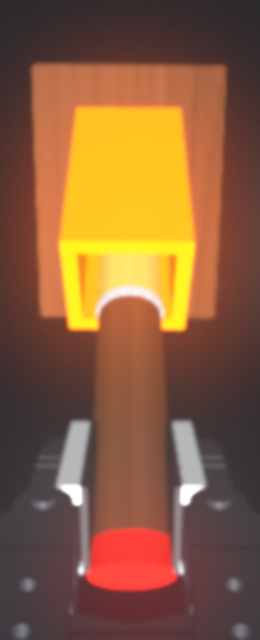

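{"name": "arm_command", "arguments": {
  "commands": [
    [[0,0,0],[-0.06,0.34,-0.5],0],
    [[0,0,0],[-0.06,0.34,-0.5],0],
    [[0,0,0],[0,0,0],0],
    [[0,0,0],[0,0,0],0]
  ]
}}

```text
t: 34.33
position: [0.52, -0.3957, 0.1134]
eef_rot: [0.0, 0.638, 0.77, 0.0]
ft_force: [0.3, -0.5, -1.2]
gripper_width: 0.019
```

```bash
python3 rd.py 4
```

```text
t 34.525 p [ 0.52   -0.3959  0.1135] nib [-0.2897  0.0397  0.0265] f [ 0.1809  0.2626 -0.7645] se [0.1028 0.2308 0.2577] m [-0.0196  0.0063 -0.0091]
```

{"name": "arm_command", "arguments": {
  "commands": [
    [[0,0,0],[0,0,0],35],
    [[0,0,0],[0,0,0],45],
    [[0,0,0],[0,0,0],60],
    [[0,0,0],[0,0,0],70],
    [[0,0,0],[0,0,0],70]
  ]
}}

```text
t: 35.15
position: [0.52, -0.3958, 0.1134]
eef_rot: [0.0, 0.638, 0.77, 0.0]
ft_force: [-0.2, 0.3, -0.1]
gripper_width: 0.0596
```

{"name": "arm_command", "arguments": {
  "commands": [
    [[0,0,0],[0,0,2],70],
    [[0,0,0],[0,0,4],70],
    [[0,0,0],[0,0,5],70],
    [[0,0,0],[0,2,5],70],
    [[0,0,0],[0,2,3],70]
  ]
}}

```text
t: 35.78
position: [0.5202, -0.3567, 0.3078]
eef_rot: [0.002, 0.639, 0.77, 0.001]
ft_force: [0.2, 0.5, 0.3]
gripper_width: 0.0596
```

```bash
python3 st.py; python3 - <<'E'
from h import *
grab('wrist'); cv2.imwrite('pics/w17.png',cv2.resize(V('wrist').p,None,fx=1.5,fy=1.5))
grab('side'); V('side').crop('s17',250,240,350,340,5)
grab('scene'); cv2.imwrite('pics/c17.png',cv2.resize(V('scene').p,None,fx=1.5,fy=1.5))
E
```

```text
t 35.775 pos [ 0.5202 -0.3567  0.3078] f [0.1612 0.5402 0.3352] mom [ 0.059  -0.0263 -0.0474] w 0.059631194352550765
x [-0.1844  0.9828 -0.0026] y [0.9828 0.1845 0.0043] z [ 0.0047 -0.0017 -1.    ] q [-0.0423  0.3934  0.7557  1.5825 -0.2803  1.2722  0.9426]
```

View pics/w17.png

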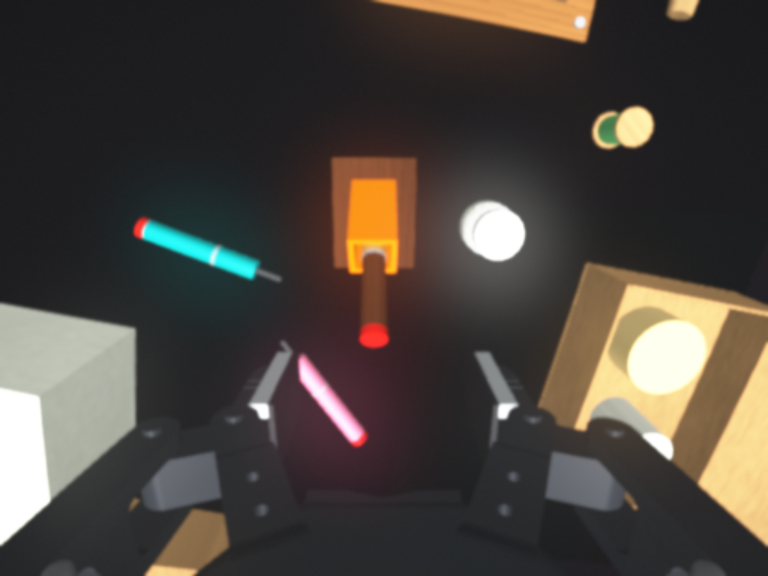

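View pics/s17.png

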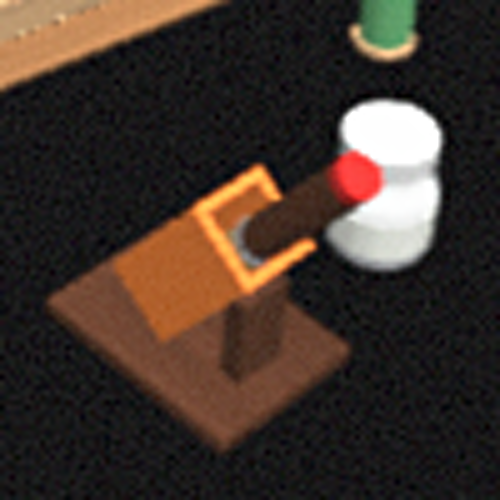

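View pics/c17.png

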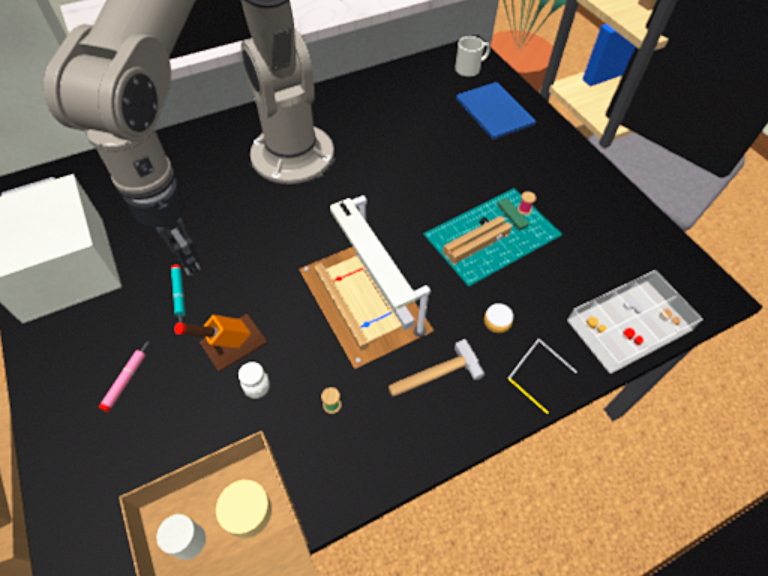

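```bash
python3 -c "
from station import manip
print(manip.hand_in())"
```

```text
the job is handed in; nothing more can be done
None
```

The clamp is on the mat, the line is drawn from red to blue, and the scriber is back in its pot. I handed the job in at about 36 s of the 72 s; the hand-in gave no verdict.

- **Clamp:** I gripped it by its outer end, drew it out from under the light bar, carried it over the bar and laid it on the mat. The pictures show it flat and let go, clear of the green block and the pink spool.
- **Line:** I gripped the scriber at its pot lean, then tilted it to about 43° so the rod and gripper cleared the light bar, and felt for the panel at the red mark. It lies about 17 mm up there and about 4–5 mm lower at the blue mark.
- **Pressure:** I dragged at about 56 mm/s in five stretches, stopping to read the force at each check point. The vertical push was about 1.5–2.4 N, so the nib was only partly pushed in by my estimate. The readings are noisy: each figure averages several and is good to about 0.2 N. I did not read the force while the scriber was moving.
- **Position along the line:** The nib's estimated x stayed at 32–33 mm (limits 24–44). Its y at the stops was within about 1 mm of each target.
- **Last pictures:** The scriber's red butt is at almost the same pixel as at the start, so it is seated at about 35°. The frame, light bar, decoys and bystanders look unmoved, by eye rather than measured. The gripper is clear of everything.

Two measurements disagreed and were settled. My first reading of the nib in the scene picture was wrong because it picked up the turquoise decoy, so I re-measured from three views. The depth readings ran about 1–3 mm low against the known frame heights, so I went by touch for the panel height.

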